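# Fish the sample carrier out of the deep well with the hook

## Robot

A 6-joint arm with a two-finger parallel gripper is mounted at the origin on the work surface. World frame = base frame: x ahead of the robot, y to its left, z up, the work surface at z = 0. Lengths are in m, angles in rad, forces in N, time in s.
With the tool pointing down it reaches from about 0.35 to 0.975 m from the base axis. Payload 17.4 kg.
Tool frame: the origin (TCP) lies midway between the tips of the shut fingers; the grasp point (between the pads) lies 19 mm behind it; z points along the fingers, x is the direction in which the jaws open and shut, and the axes are right-handed (so a half turn about z gives the same grasp; the last joint's range is limited). The gripper opens to 85 mm and grips with 20 to 120 N. Pads are 22 mm wide; open, the fingers measure 114 mm over their backs; the gripper's body (76 mm by 85 mm) begins 54 mm behind the grasp point. The pads swing forward as they close: fully open they stand 13 mm farther back than shut.
Start: joints at [1.295, 0.116, 1.442, -0, 1.584, -0.038], TCP at [0.159, 0.656, 0.192] pointing down, gripper open.
Joint ranges: [-2.83, 2.83], [-0.83, 2.19], [0.07, 2.5], [-1.14, 4.28], [0.01, 3], [-2.97, 2.97]. Speed limits (rad/s): [1.89, 1.89, 2.22, 3.14, 3.14, 3.14].

## Interface

Orientations are given as a unit quaternion [x, y, z, w].
In Python, from rig import env gives the robot as it stands.
- The arm moves only by the tool servo_tool, never from a script. Its argument "increments" is a list of rows, each an object with "jaw": the opening in per cent of the stroke, from 0 (shut) to 100 (fully open); "linear": the shift along the tool's x, y, z in cm, a list of three; "turn": the turn about the tool's z in degrees. In form: [{"jaw": jaw, "linear": [dx, dy, dz], "turn": turn}, ...]. A call has exactly 8 rows; each row shifts and turns the pose as measured when the row begins, along the tool's axes as they then stand; what a row does not reach is not made up. A row lasts 1/8 s, in which the tool goes at most 62.5 mm and 10.7 degrees, less where a joint would pass 70% of its speed; a pose out of reach is approached as far as the arm can. A call is refused whole if a number of a shift passes 6.25 or a number of a turn 10.7, either way. A call with a gripper value outside its range is refused whole. The fingers move at their own pace and stop on an object; "force" is the grip in N (left out, the last holds). Time passes only in rows, so rows that do not move let the fingers close, or fill a call up. It gives the time, the measured TCP pose, the force and the opening at its end, in the units of the state.
- env.get_obs(): the state, without advancing time (a new reading comes with each control period).
- env.grab_frame(name): name is "scene" or "top"; returns the picture (384x512x3 uint8, red, green, blue); there is no depth.
- env.calibration(name): a dict with "K" (3x3 intrinsics, pixels), "k1" (the pictures are not rectified: a ray, as slopes to the right and down, at radius r is drawn at 1 + k1 r^2 times it, then the intrinsics apply), "R" (3x3) and "t" (3): a world point X has camera coordinates R X + t. Camera axes: x right, y down, z forward; pixel columns grow to the right and rows downward; lengths in m; the calibration is good to about 2 mm. A picture is of the moment at which its call begins. calibration takes no time and is no camera call.
- env.hand_in(): hands the job in, once; it reports no verdict.
Trained networks look in the newest picture that a camera, given by its name, has taken for a name from the list of things; names that differ only in an ending like _2 or _b are one class to them, and where a whole thing is asked for, a point or a joint stands for the part that bears it (a point fixed in the world has none). Each returns a list of dicts, best first, with "confidence" (0 to 1); they miss things now and then, are a little off and sometimes report something else, mostly with a low value. They report only what shows in the picture. A call takes as long as a camera call. They do not tell look-alikes from the thing itself.
- env.find_in(camera, name): "position" ([row, column] in pixels, amid what is visible of it).
- env.cut_out(camera, name): "pixels" (384x512 bool, what is visible of it) and "position" ([row, column] in pixels, amid what is visible of it).
The state is a dict: "time_s": time; "joints": joint angles; "joint_velocities": joint speeds; "effort": joint torques, N m; "tcp_pos": TCP position; "ee_rot": TCP orientation; "force": force on the tool from outside, world axes, zero at the start; "ft_torque": the same for the moment, N m; "gripper_width": opening from 0.0 (shut) to 1.0 (fully open).
Only numpy, scipy, OpenCV 4.12 (cv2) and the standard library are available. Lean on these libraries where they do the work, as an engineer would, in place of code of your own. Each camera call takes 0.05 s, during which the arm holds its last target.

## Task

Take the hook from its rack, reach down the bore of the steel well, feel for the brass sample carrier sitting somewhere in it, catch the carrier's orange wire loop and draw it out. Stand the carrier upright near the middle of the black plate of the low laboratory jack, unhook it, and hang the hook back in the fork of its rack. Touch the carrier only with the hook, work gently (never press or pull on the carrier or the well with more than about 15 N, set the carrier down softly), and leave the jar, the coupling and the carton where they stand.

Things in the scene. Friction and masses are not known exactly. Their poses are not given: they have to be found in the camera images.
- well_mouth (a point): Centre of the mouth of the fixed sample well's bore, on top of a round aluminium flange (92 mm across) 130 mm above the bench; z up. The bore is upright, straight, 50 mm in diameter. Two red marks on the flange show its +y and -y sides. The carrier stands upright in the bore, its pose not measured: the top of its puck is 61 to 97 mm below the mouth, its axis up to 3 mm off the bore's.
- bore_mid (a point): Point on the bore's axis, 79 mm below the mouth, z up. The carrier near it is a brass puck 42 mm in diameter, 22 mm high, with a rigid loop of 5 mm orange wire on top: a straight level bar over the puck's centre, underside 19 mm and top 24 mm above the puck's top, on two posts 23 mm apart in the clear. The bar runs along y (mark to mark) to within 0.2 rad, so its opening is passed along x.
- well: The sample well, origin at the centre of its underside on the bench, z up, x and y as at the mouth; its square foot is 120 mm wide. The carrier in it weighs 0.15 to 0.26 kg, is loose and can slide and turn a little; its base is flat, and the bar's underside is 41 mm above the base. It stands on a sprung seat that yields up to 2.5 mm (first at about 4 N, 12 N at the end).
- hook_grip (a point): Centre of the hook's handle: upright black square plastic handle with a yellow band, 22 x 22 mm, 55 mm tall (from 26 mm below to 29 mm above this point), z up. Beneath it is a steel collar, 34 mm in diameter and 6 mm thick, with its underside 32 mm below this point. The hook weighs 0.12 kg and hangs loose in its rack.
- hook_foot (a point): Foot of the hook, 152 mm below the handle's centre: on the axis of the 6 mm shank, level with the hook's lowest face; z up the shank. Here the rod bends off to this frame's +x: an arm 6 mm thick (upper face 6 mm above the foot) ending in an upturned lip, its outer end 19 mm from the shank's axis, its top 13 mm above the foot. The throat, open above, is 3 to 12 mm from the shank's axis.
- rack_seat (a point): Where the hook hangs: midway between two steel prongs of the fixed blue rack, level with their tops, 135 mm above the bench, z up. Prongs run along x, 14 mm wide, 10 mm thick, with a 16 mm slot between, open towards -x (ends 30 mm away); a post no higher closes it 40 mm away at +x. The hook's collar rests on the prongs, shank in the slot, foot 15 mm above the bench (base plate 12 mm thick).
- jack_top (a point): Centre of the top plate of the fixed laboratory jack: black rubber-faced plate 130 mm (x) by 120 mm (y), 60 mm above the bench, z up.
- jar: Bystander: small jar, 48 mm in diameter, 60 mm tall; origin at the centre of its underside.
- coupling: Bystander: turned steel coupling, 28 mm in diameter, 36 mm tall; origin at the centre of its underside.
- carton: Bystander: white carton 75 x 120 mm, 55 mm tall; origin at the centre of its underside.
Not all that is in view belongs to the job. Leave any brown look-alike of the well alone. What is shaped like the part that bears jack_top but turquoise is not meant.

How it is judged:
On the way, in this order (a step that is already met when the one before it is completed fails the run):
1. the carrier hangs on the hook, drawn clear of the well (z of carrier in the frame of well_mouth above 0.002 m and contact force between carrier and hook above 0.5 N and contact force between carrier and well below 0.1 N), for 0.1 s.
2. the carrier stands upright near the middle of the jack's plate, off the hook (x of carrier in the frame of jack_top between -0.04 and 0.04 m and y of carrier in the frame of jack_top between -0.035 and 0.035 m and z of carrier in the frame of jack_top between -0.004 and 0.004 m and angle between carrier's own z axis and vertical below 0.08 rad and contact force between carrier and hook below 0.05 N and linear speed of carrier below 0.02 m/s), for 0.2 s.
At the end, for the whole second after the job is handed in: The carrier stands upright (within 0.08 rad) on the jack's plate, its axis within 40 mm (x) and 35 mm (y) of the plate's centre, at rest and off the hook; the hook hangs upright (within 0.1 rad) and at rest by its collar in the fork, within 25 mm of the rack seat along the slot, released (all of step 2 and horizontal distance between hook_grip and rack_seat below 0.025 m and z of hook_grip in the frame of rack_seat between 0.029 and 0.036 m and angle between hook_grip's own z axis and vertical below 0.1 rad and linear speed of hook below 0.02 m/s and contact force between hook and rack above 0.3 N); the robot touches nothing.
It fails at once if the hook presses or pulls on the carrier with more than 18 N (contact force between hook and carrier above 18 N).
It fails at once if the hook or the carrier presses on the well with more than 18 N (contact force between any of hook, carrier and well above 18 N).
It fails at once if the carrier strikes the jack with more than 20 N (contact force between carrier and jack above 20 N).
It fails at once if the robot itself touches the carrier (contact force between any of the fingers, the arm and carrier above 0.3 N).
It fails at once if the jar, coupling or carton is shifted by more than 15 mm (distance of any of jar, coupling, carton from where it was at the start of the episode above 0.015 m).
It also fails if it takes over 72 s, if anything falls off the work surface, if the arm or the gripper's body presses on something with over 40 N, if the wrist force passes 120 N, or if a joint passes its speed limit or range.

## Working session

There is one attempt and no reset: what is moved stays moved. The work goes in short steps, Python scripts to look and compute and a tool call to move; the robot and the scene stay as the last step left them, time stands still between calls to the robot, and variables do not carry over. Pictures are saved under pics/ and viewed, and the job is handed in when it is done.

Besides the shell and the picture viewer there is one more tool, called after "Call:" as name(argument=value, ...), one argument or row to a line, values as JSON. servo_tool: Moves the arm, as the interface text tells. Its arguments: {"type":"object","properties":{"increments":{"type":"array"},"force":{"type":"number"}},"required":["increments"]}

```bash
ls; mkdir -p pics; python3 - <<'E'
from rig import env
import cv2
o=env.get_obs()
for k,v in o.items(): print(k,v)
for n in("scene","top"):
    f=env.grab_frame(n); cv2.imwrite(f"pics/a_{n}.png",cv2.cvtColor(f,cv2.COLOR_RGB2BGR))
    c=env.calibration(n); print(n,c)
    for t in ["well_mouth","well","hook_grip","hook_foot","rack_seat","jack_top","jar","coupling","carton"]:
        print(t,[(tuple(round(float(x)) for x in d["position"]),round(d["confidence"],2)) for d in env.find_in(n,t)])
print(env.get_obs()["time_s"])
E
```

```text
pics
time_s 0.0
joints [ 1.29517678e+00  1.16527584e-01  1.44227394e+00  2.18475044e-05
  1.58399652e+00 -3.78181228e-02]
joint_velocities [ 0.00082946 -0.0006056   0.00124115 -0.00061152  0.00044678  0.00058229]
effort [-6.23548931e-05 -7.31976056e+01 -6.32501793e+01  5.03598937e-05
  6.14331861e-03  6.83809617e-05]
tcp_pos [0.15895652 0.65577321 0.19072877]
ee_rot [ 7.85991658e-01  6.18236807e-01 -4.93883740e-04  3.45594897e-04]
force [ 0.29136658 -0.72834872 -0.9830045 ]
ft_torque [-0.03925319  0.02619135  0.04237567]
gripper_width 0.9982946513232668
scene {'K': array([[440.52531763,   0.        , 260.35938845],
       [  0.        , 440.52531763, 195.8290597 ],
       [  0.        ,   0.        ,   1.        ]]), 'k1': -0.01724737822664278, 'R': array([[-0.51008922,  0.85979342, -0.0237542 ],
       [ 0.48739204,  0.26617891, -0.83162358],
       [-0.70870162, -0.43577984, -0.55483146]]), 't': array([ 0.30764899, -0.17365872,  1.56114763])}
well_mouth [((175, 253), 0.7), ((217, 292), 0.6)]
well [((173, 252), 0.77), ((216, 294), 0.55)]
hook_grip [((213, 362), 0.63)]
hook_foot [((2
[... 263 characters left out ...]
 467.56233008, 190.91260083],
       [  0.        ,   0.        ,   1.        ]]), 'k1': -0.12433113353158323, 'R': array([[-0.03406455, -0.99941745,  0.00208837],
       [-0.97657002,  0.0328414 , -0.2126792 ],
       [ 0.21248672, -0.00928426, -0.97711985]]), 't': array([0.00503538, 0.57916121, 1.31109361])}
well_mouth [((259, 312), 0.82), ((221, 241), 0.75), ((138, 216), 0.65), ((188, 166), 0.17)]
well [((262, 310), 0.76), ((222, 241), 0.75), ((139, 217), 0.53)]
hook_grip [((187, 166), 0.71), ((140, 218), 0.58)]
hook_foot [((186, 170), 0.49)]
rack_seat [((197, 176), 0.69)]
jack_top [((196, 348), 0.81), ((127, 356), 0.59)]
jar [((137, 222), 0.68)]
coupling []
carton [((139, 283), 0.8)]
1.0
```

```bash
python3 - <<'E'
import cv2
for n in("scene","top"):
    f=cv2.imread(f"pics/a_{n}.png")
    g=cv2.resize(f[80:380,60:460],(800,600),interpolation=cv2.INTER_CUBIC); cv2.imwrite(f"pics/a_{n}2.png",g)
E
```

```text
(no output)
```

View pics/a_scene2.png

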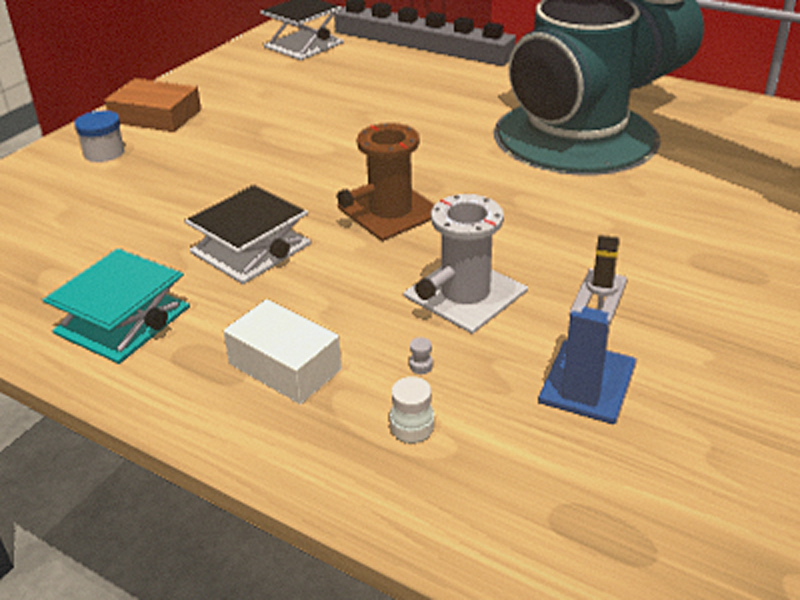

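View pics/a_top2.png

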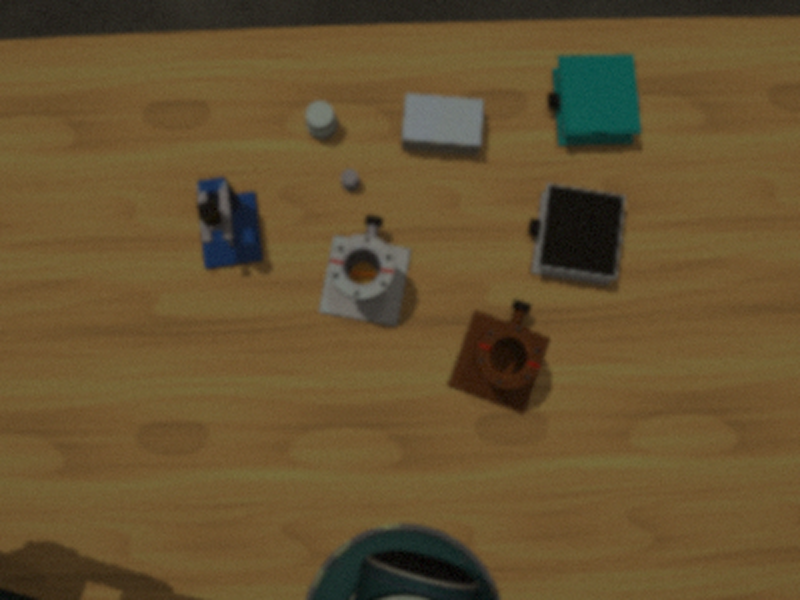

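```bash
python3 - <<'E'
import cv2
f=cv2.imread("pics/a_top.png"); s=cv2.imread("pics/a_scene.png")
def z(f,r,c,h,w,n):
    g=cv2.resize(f[r:r+h,c:c+w],(800,600),interpolation=cv2.INTER_CUBIC); cv2.imwrite(f"pics/{n}.png",cv2.convertScaleAbs(g,alpha=1.5))
z(f,160,150,75,100,"z_top"); z(s,170,250,120,160,"z_sc"); z(f,160,310,75,100,"z_jack")
E
```

```text
(no output)
```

View pics/z_top.png

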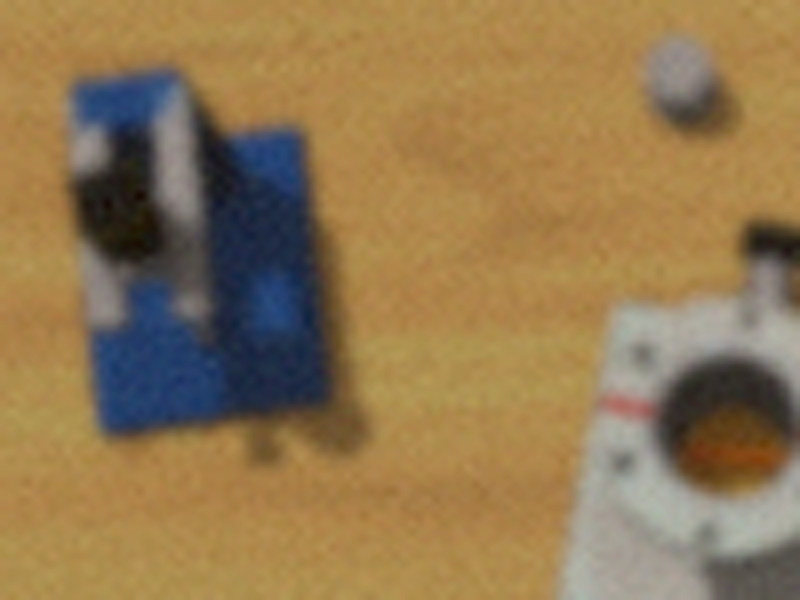

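View pics/z_sc.png

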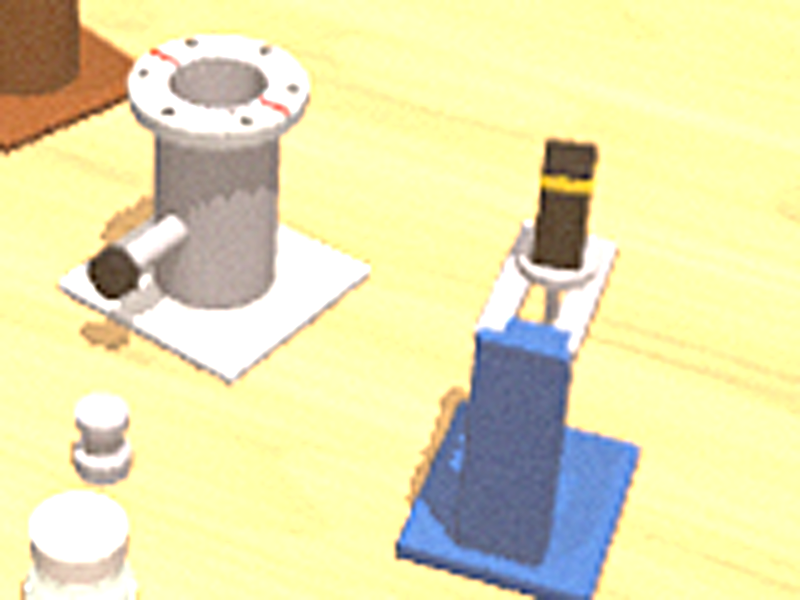

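View pics/z_jack.png

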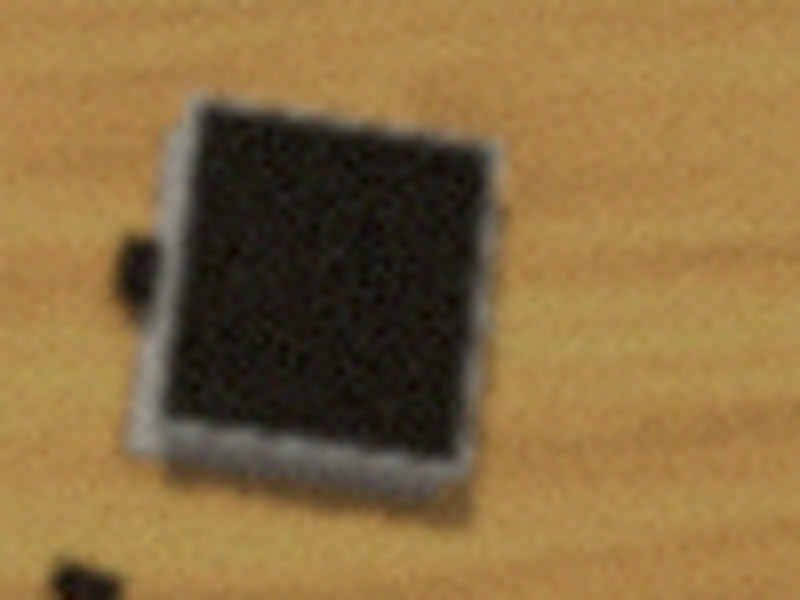

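```bash
cat > h.py <<'E'
import numpy as np,cv2
from rig import env
C={n:env.calibration(n) for n in("scene","top")}
def proj(n,X):
    c=C[n];X=np.atleast_2d(X);p=X@c["R"].T+c["t"];s=p[:,:2]/p[:,2:]
    s=s*(1+c["k1"]*(s**2).sum(1,keepdims=True));return s@c["K"][:2,:2].T+c["K"][:2,2]
def back(n,uv,z):
    c=C[n];q=(np.array(uv,float)-c["K"][:2,2])/c["K"][0,0];s=q.copy()
    for _ in range(10): s=q/(1+c["k1"]*(s**2).sum())
    d=c["R"].T@np.r_[s,1];o=-c["R"].T@c["t"];return o+d*(z-o[2])/d[2]
def zt(u,v,c0=150,r0=160,k=8): return ((u+.5)/k-.5+c0,(v+.5)/k-.5+r0)
def grab(n,name=None):
    f=cv2.cvtColor(env.grab_frame(n),cv2.COLOR_RGB2BGR)
    if name: cv2.imwrite(f"pics/{name}.png",f)
    return f
def zoom(f,r,c,h,w,name,a=1.5):
    cv2.imwrite(f"pics/{name}.png",cv2.convertScaleAbs(cv2.resize(f[r:r+h,c:c+w],(800,600),interpolation=cv2.INTER_CUBIC),alpha=a))
E
python3 - <<'E'
from h import *
f=cv2.imread("pics/a_top.png");s=cv2.imread("pics/a_scene.png")
B=lambda u,v,z:np.round(back("top",zt(u,v),z),4)
S=lambda u,v,z:np.round(back("scene",zt(u,v,250,170,5),z),4)
print("prong ends",B(108,322,.135),B(192,318,.135))
print("prong starts",B(88,125,.135),B(170,85,.135))
print("slot post corners top",B(75,85,.135),B(183,75,.135))
print("base corners",B(103,430,.012),B(328,402,.012),B(305,130,.012))
print("scene post top corners",S(480,330,.135),S(575,350,.135), "prong far ends",S(525,225,.135),S(618,245,.135))
print("handle top face (top)",B(103,215,.196),"scene",S(572,145,.196))
print("bore top: center", B(728,425,.13)," scene bore",S(218,82,.13), "flange", S(218,85,.13))
print("red marks top",B(628,406,.13),"scene",S(165,57,.13),S(275,106,.13))
J=lambda u,v,z:np.round(back("top",zt(u,v,310,160),z),4)
c=[J(200,95,.06),J(500,145,.06),J(468,460,.06),J(160,430,.06)]
print("jack",c,np.mean(c,0))
for p,n in ((c[0]-c[3],"x"),(c[0]-c[1],"y")): print(n,np.linalg.norm(p),np.degrees(np.arctan2(p[1],p[0])))
E
```

```text
prong ends [0.5468 0.2534 0.135 ] [0.5473 0.224  0.135 ]
prong starts [0.6177 0.2613 0.135 ] [0.6313 0.2323 0.135 ]
slot post corners top [0.6325 0.2661 0.135 ] [0.6347 0.2277 0.135 ]
base corners [0.5303 0.2798 0.012 ] [0.5384 0.194  0.012 ] [0.6448 0.2025 0.012 ]
scene post top corners [0.6332 0.2324 0.135 ] [0.6265 0.2721 0.135 ] prong far ends [0.5526 0.2222 0.135 ] [0.547  0.2638 0.135 ]
handle top face (top) [0.5708 0.2432 0.196 ] scene [0.5698 0.2437 0.196 ]
bore top: center [0.5045 0.0389 0.13  ]  scene bore [0.5044 0.0416 0.13  ] flange [0.5069 0.0429 0.13  ]
red marks top [0.5123 0.0733 0.13  ] scene [0.4961 0.0067 0.13  ] [0.5107 0.0765 0.13  ]
jack [array([ 0.6313, -0.2419,  0.06  ]), array([ 0.6085, -0.3534,  0.06  ]), array([ 0.4904, -0.3314,  0.06  ]), array([ 0.5056, -0.2185,  0.06  ])] [ 0.55895 -0.2863   0.06   ]
x 0.12785949319467826 -10.54533101464221
y 0.11380724932973292 78.44323216043757
```

```bash
cat > fit.py <<'E'
from h import *
def box(x,y,z,yaw,h=.011,lo=-.026,hi=.029):
    c,s=np.cos(yaw),np.sin(yaw)
    return np.array([[x+c*a-s*b,y+s*a+c*b,z+k] for a in(-h,h) for b in(-h,h) for k in(lo,hi)])
def sil(n,P,shape,r,c,k):
    u=(proj(n,P)-[c,r]+.5)*k-.5
    m=np.zeros(shape,np.uint8);cv2.fillConvexPoly(m,cv2.convexHull(np.round(u*16).astype(np.int32)),1,shift=4);return m
E
python3 - <<'E'
from fit import *
from scipy.optimize import minimize
f=cv2.imread("pics/a_top.png");s=cv2.imread("pics/a_scene.png")
k=8;T=[]
for n,im,(r,c,h,w) in (("top",f,(170,155,30,25)),("scene",s,(190,345,40,35))):
    g=cv2.resize(im[r:r+h,c:c+w],None,fx=k,fy=k,interpolation=cv2.INTER_CUBIC).astype(int)
    b=g.max(2); yel=(g[...,2]>g[...,0]*2)&(g[...,2]>b.max()*.3)&(g[...,1]>g[...,0]*1.6)
    m=(b<(62 if n=="top" else 110))
    if n=="scene": m|=yel
    m=m.astype(np.uint8)
    m=cv2.morphologyEx(m,cv2.MORPH_OPEN,np.ones((9,9)));m=cv2.morphologyEx(m,cv2.MORPH_CLOSE,np.ones((25,25)))
    nl,l,st,_=cv2.connectedComponentsWithStats(m);i=1+st[1:,4].argmax();m=(l==i).astype(np.uint8)
    cv2.imwrite(f"pics/m_{n}.png",np.hstack([m*255,np.clip(g.mean(2),0,255).astype(np.uint8)]));T.append((n,m,r,c))
    print(n,m.sum()/k/k)
def cost(p,views=(0,1)):
    t=0
    for i in views:
        n,m,r,c=T[i];t+=(sil(n,box(p[0],p[1],.167,p[2]),m.shape,r,c,k)^m).sum()/k/k
    return t
for v in((0,1),(1,),(0,)):
  res=[]
  for yd in range(-45,45,3):
    y=np.radians(yd)
    q=minimize(lambda p:cost([p[0],p[1],y],v),[.570,.2435],method="Nelder-Mead",options=dict(initial_simplex=[[.57,.2435],[.575,.2435],[.57,.2485]]))
    res.append((q.fun,yd,*np.round(q.x,4)))
  print(v,sorted(res)[:6])
E
```

```text
top 335.375
scene 265.640625
(0, 1) [(np.float64(276.734375), 18, np.float64(0.5752), np.float64(0.244)), (np.float64(277.96875), 15, np.float64(0.5755), np.float64(0.2444)), (np.float64(281.8125), 21, np.float64(0.5752), np.float64(0.2438)), (np.float64(282.3125), 12, np.float64(0.5752), np.float64(0.2443)), (np.float64(287.984375), 24, np.float64(0.5752), np.float64(0.2435)), (np.float64(289.484375), 9, np.float64(0.5752), np.float64(0.2445))]
(1,) [(np.float64(35.71875), 15, np.float64(0.5739), np.float64(0.2446)), (np.float64(38.5), 18, np.float64(0.5744), np.float64(0.2445)), (np.float64(38.9375), 12, np.float64(0.5739), np.float64(0.2449)), (np.float64(43.3125), 9, np.float64(0.5738), np.float64(0.2451)), (np.float64(43.734375), 21, np.float64(0.574), np.float64(0.2446)), (np.float64(50.296875), 24, np.float64(0.5747), np.float64(0.2448))]
(0,) [(np.float64(211.546875), 18, np.float64(0.5747), np.float64(0.2401)), (np.float64(211.59375), 15, np.float64(0.5756), np.float64(0.2405)), (np.float64(211.875), 21, np.float64(0.5746), np.float64(0.2399)), (np.float64(211.984375), 12, np.float64(0.5757), np.float64(0.2406)), (np.float64(212.578125), 24, np.float64(0.5743), np.float64(0.2398)), (np.float64(212.921875), 9, np.float64(0.5757), np.float64(0.2405))]
```

View pics/m_scene.png

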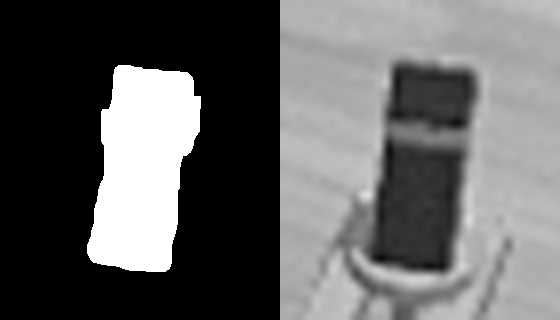

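View pics/m_top.png

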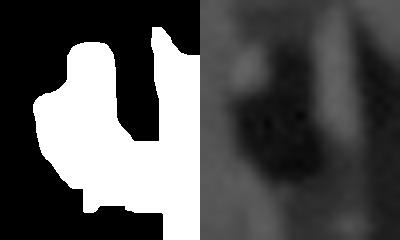

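```bash
cat > mv.py <<'E'
import json,sys
from h import *
from scipy.spatial.transform import Rotation as Ro
def pose():
    o=env.get_obs();R=Ro.from_quat(o["ee_rot"]).as_matrix();return np.array(o["tcp_pos"]),np.degrees(np.arctan2(R[1,0],R[0,0])),o,R
def plan(wps,jaw,n=8):
    # wps: list of (xyz, theta, rows); rows relative to ideal following
    p,th,o,R=pose();out=[]
    for (q,t2,k) in wps:
        q=np.array(q,float);p0,t0=p.copy(),th
        for i in range(1,k+1):
            pn=p0+(q-p0)*i/k;tn=t0+(t2-t0)*i/k
            d=(pn-p)*100;a=np.radians(th)
            l=[d[0]*np.cos(a)+d[1]*np.sin(a),d[0]*np.sin(a)-d[1]*np.cos(a),-d[2]]
            out.append({"jaw":jaw,"linear":[round(float(v),2)+0. for v in l],"turn":round(float(th-tn),1)+0.})
            p,th=pn,tn
    print(np.round(pose()[0],4),round(pose()[1],2))
    for i in range(0,len(out),8): print(json.dumps(out[i:i+8]))
E
python3 - <<'E'
from mv import *
p,th,o,R=pose();print(R)
plan([((.2,.6,.25),76.4,2),((.574,.2446,.25),15,11),((.574,.2446,.23),15,3)],100)
E
```

```text
[[ 2.35536330e-01  9.71865545e-01 -1.23877022e-05]
 [ 9.71865544e-01 -2.35536331e-01 -4.13178713e-05]
 [-4.30731694e-05 -2.30732116e-06 -9.99999999e-01]]
[0.159  0.656  0.1915] 76.38
[{"jaw": 100, "linear": [-2.24, 2.65, -2.93], "turn": 0.0}, {"jaw": 100, "linear": [-2.24, 2.65, -2.93], "turn": 0.0}, {"jaw": 100, "linear": [-2.34, 4.06, 0.0], "turn": 5.6}, {"jaw": 100, "linear": [-1.93, 4.27, 0.0], "turn": 5.6}, {"jaw": 100, "linear": [-1.51, 4.44, 0.0], "turn": 5.6}, {"jaw": 100, "linear": [-1.07, 4.57, 0.0], "turn": 5.6}, {"jaw": 100, "linear": [-0.62, 4.65, 0.0], "turn": 5.6}, {"jaw": 100, "linear": [-0.17, 4.69, 0.0], "turn": 5.6}]
[{"jaw": 100, "linear": [0.29, 4.68, 0.0], "turn": 5.6}, {"jaw": 100, "linear": [0.74, 4.63, 0.0], "turn": 5.6}, {"jaw": 100, "linear": [1.19, 4.54, 0.0], "turn": 5.6}, {"jaw": 100, "linear": [1.63, 4.4, 0.0], "turn": 5.6}, {"jaw": 100, "linear": [2.05, 4.22, 0.0], "turn": 5.6}, {"jaw": 100, "linear": [0.0, 0.0, 0.67], "turn": 0.0}, {"jaw": 100, "linear": [0.0, 0.0, 0.67], "turn": 0.0}, {"jaw": 100, "linear": [0.0, 0.0, 0.67], "turn": 0.0}]
```

Call:
servo_tool(
  increments=[
    {"jaw": 100,"linear": [-2.24,2.65,-2.93],"turn": 0.0},
    {"jaw": 100,"linear": [-2.24,2.65,-2.93],"turn": 0.0},
    {"jaw": 100,"linear": [-2.34,4.06,0.0],"turn": 5.6},
    {"jaw": 100,"linear": [-1.93,4.27,0.0],"turn": 5.6},
    {"jaw": 100,"linear": [-1.51,4.44,0.0],"turn": 5.6},
    {"jaw": 100,"linear": [-1.07,4.57,0.0],"turn": 5.6},
    {"jaw": 100,"linear": [-0.62,4.65,0.0],"turn": 5.6},
    {"jaw": 100,"linear": [-0.17,4.69,0.0],"turn": 5.6},
  ],
  force=60,
)

```text
time_s: 2.0
tcp_pos: [0.4074, 0.3986, 0.2523]
ee_rot: [0.934, 0.359, 0.001, 0.0]
force: [0.3, 0.2, -0.9]
gripper_width: 1.002
```

```bash
python3 - <<'E'
from mv import *
plan([((.574,.2446,.25),15,7),((.574,.2446,.23),15,1)],100)
E
```

```text
[0.4074 0.3986 0.2523] 42.02
[{"jaw": 100, "linear": [0.3, 3.23, 0.03], "turn": 3.9}, {"jaw": 100, "linear": [0.51, 3.2, 0.03], "turn": 3.9}, {"jaw": 100, "linear": [0.73, 3.16, 0.03], "turn": 3.9}, {"jaw": 100, "linear": [0.94, 3.1, 0.03], "turn": 3.9}, {"jaw": 100, "linear": [1.14, 3.03, 0.03], "turn": 3.9}, {"jaw": 100, "linear": [1.35, 2.95, 0.03], "turn": 3.9}, {"jaw": 100, "linear": [1.54, 2.85, 0.03], "turn": 3.9}, {"jaw": 100, "linear": [0.0, 0.0, 2.0], "turn": 0.0}]
```

Call:
servo_tool(
  increments=[
    {"jaw": 100,"linear": [0.3,3.23,0.03],"turn": 3.9},
    {"jaw": 100,"linear": [0.51,3.2,0.03],"turn": 3.9},
    {"jaw": 100,"linear": [0.73,3.16,0.03],"turn": 3.9},
    {"jaw": 100,"linear": [0.94,3.1,0.03],"turn": 3.9},
    {"jaw": 100,"linear": [1.14,3.03,0.03],"turn": 3.9},
    {"jaw": 100,"linear": [1.35,2.95,0.03],"turn": 3.9},
    {"jaw": 100,"linear": [1.54,2.85,0.03],"turn": 3.9},
    {"jaw": 100,"linear": [0.0,0.0,2.0],"turn": 0.0},
  ],
)

```text
time_s: 3.0
tcp_pos: [0.5798, 0.2347, 0.2319]
ee_rot: [0.993, 0.117, 0.003, -0.001]
force: [-0.7, 1.0, -0.4]
gripper_width: 1.004
```

```bash
python3 - <<'E'
from mv import *
print(pose()[:2]);f=grab("scene","b_scene");zoom(f,120,290,120,160,"b_sc2",1.2)
plan([((.574,.2446,.155),15,4)],100)
E
```

```text
(array([0.57978312, 0.2346994 , 0.23189218]), np.float64(13.48971217250842))
[0.5782 0.2351 0.2277] 13.58
[{"jaw": 100, "linear": [-0.05, -0.26, 1.82], "turn": -0.4}, {"jaw": 100, "linear": [-0.05, -0.26, 1.82], "turn": -0.4}, {"jaw": 100, "linear": [-0.04, -0.26, 1.82], "turn": -0.4}, {"jaw": 100, "linear": [-0.04, -0.26, 1.82], "turn": -0.4}]
```

View pics/b_sc2.png

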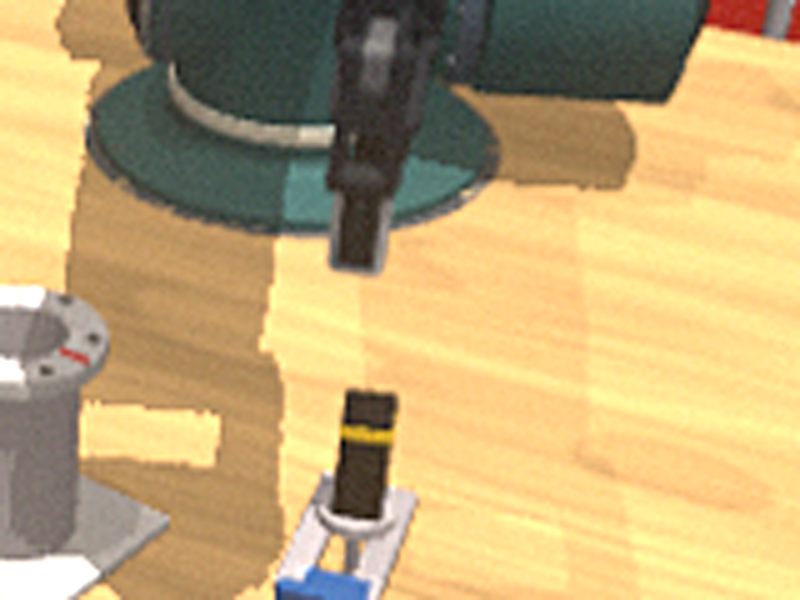

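Call:
servo_tool(
  increments=[
    {"jaw": 100,"linear": [-0.19,-1.02,0],"turn": -1.4},
    {"jaw": 100,"linear": [0,0,1],"turn": 0},
    {"jaw": 100,"linear": [0,0,1.5],"turn": 0},
    {"jaw": 100,"linear": [0,0,1.5],"turn": 0},
    {"jaw": 100,"linear": [0,0,1.5],"turn": 0},
    {"jaw": 100,"linear": [0,0,1],"turn": 0},
    {"jaw": 100,"linear": [0,0,0.6],"turn": 0},
    {"jaw": 100,"linear": [0,0,0],"turn": 0},
  ],
)

```text
time_s: 4.05
tcp_pos: [0.5715, 0.2471, 0.1509]
ee_rot: [0.991, 0.133, -0.001, -0.0]
force: [-0.5, 0.2, -0.2]
gripper_width: 1.008
```

```bash
python3 - <<'E'
from mv import *
f=grab("scene","c_scene");zoom(f,150,310,90,120,"c_sc2",1.2)
plan([((.574,.2446,.152),15,1)],100);print(pose()[2]["force"])
f=grab("top");zoom(f,150,130,75,100,"c_top",1.5)
E
```

```text
[0.5716 0.2471 0.1513] 15.33
[{"jaw": 100, "linear": [0.17, 0.31, -0.07], "turn": 0.3}]
[-0.43821203  0.41954403  0.76841621]
```

View pics/c_sc2.png

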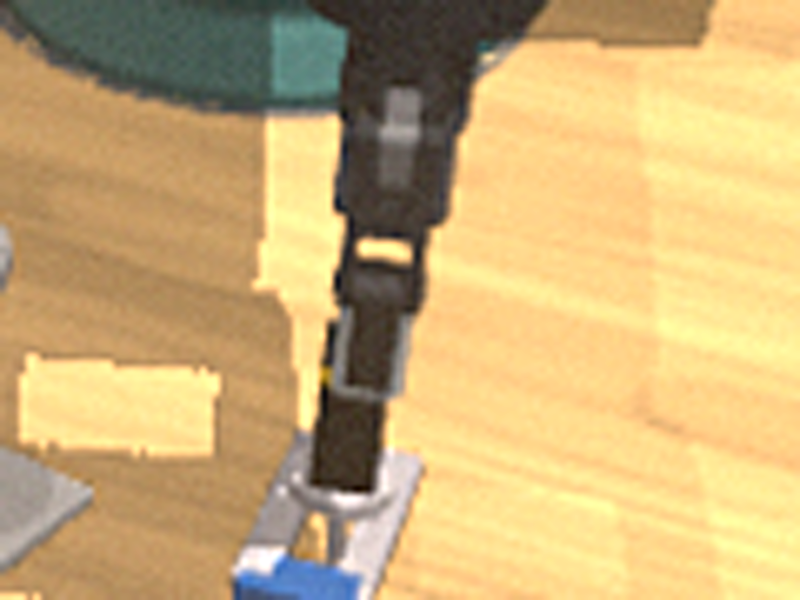

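View pics/c_top.png

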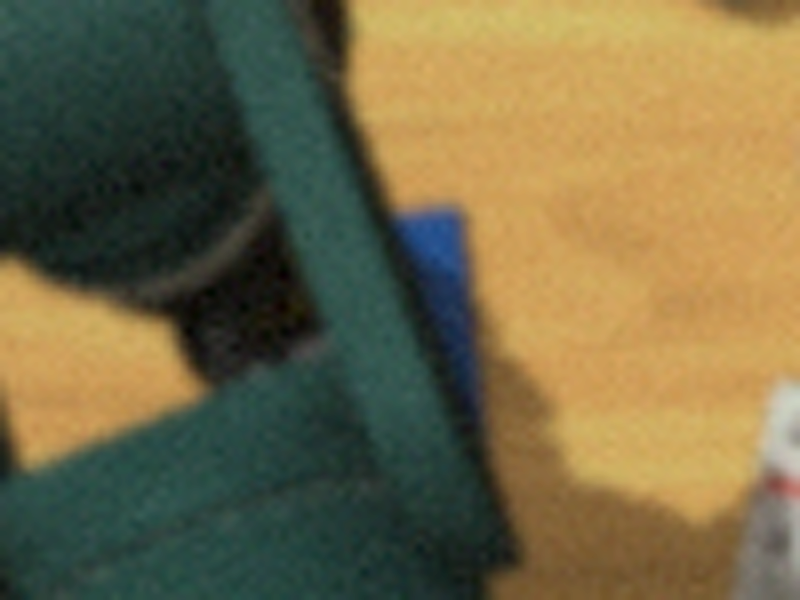

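Call:
servo_tool(
  increments=[
    {"jaw": 100,"linear": [0.2,0.3,0],"turn": 0.3},
    {"jaw": 60,"linear": [0,0,0],"turn": 0},
    {"jaw": 30,"linear": [0,0,0],"turn": 0},
    {"jaw": 0,"linear": [0,0,0],"turn": 0},
    {"jaw": 0,"linear": [0,0,0],"turn": 0},
    {"jaw": 0,"linear": [0,0,0],"turn": 0},
    {"jaw": 0,"linear": [0,0,0],"turn": 0},
    {"jaw": 0,"linear": [0,0,-0.4],"turn": 0},
  ],
  force=80,
)

```text
time_s: 5.15
tcp_pos: [0.5751, 0.2448, 0.1571]
ee_rot: [0.991, 0.131, 0.001, -0.001]
force: [0.2, -0.1, -1.4]
gripper_width: 0.214
```

```bash
python3 - <<'E'
from mv import *
p,th,o,R=pose();print(p,th,o["force"],o["gripper_width"],o["time_s"])
E
```

```text
[0.57506572 0.24479941 0.15708003] 15.004391313048373 [ 0.15363268 -0.12156676 -1.42335959] 0.21404549585163896 5.15
```

```bash
python3 - <<'E'
from mv import *
c,s=np.cos(np.radians(6.5)),np.sin(np.radians(6.5))
plan([((.575,.2446,.164),15,1),((.575-.075*c,.2446-.075*s,.166),15,5),((.575-.08*c,.2446-.08*s,.21),15,2)],0)
E
```

```text
[0.5751 0.2448 0.1571] 15.0
[{"jaw": 0, "linear": [-0.01, 0.02, -0.69], "turn": 0.0}, {"jaw": 0, "linear": [-1.48, -0.22, -0.04], "turn": 0.0}, {"jaw": 0, "linear": [-1.48, -0.22, -0.04], "turn": 0.0}, {"jaw": 0, "linear": [-1.48, -0.22, -0.04], "turn": 0.0}, {"jaw": 0, "linear": [-1.48, -0.22, -0.04], "turn": 0.0}, {"jaw": 0, "linear": [-1.48, -0.22, -0.04], "turn": 0.0}, {"jaw": 0, "linear": [-0.25, -0.04, -2.2], "turn": 0.0}, {"jaw": 0, "linear": [-0.25, -0.04, -2.2], "turn": 0.0}]
```

Call:
servo_tool(
  increments=[
    {"jaw": 0,"linear": [0,0,-0.7],"turn": 0.0},
    {"jaw": 0,"linear": [-1.48,-0.22,-0.04],"turn": 0.0},
    {"jaw": 0,"linear": [-1.48,-0.22,-0.04],"turn": 0.0},
    {"jaw": 0,"linear": [-1.48,-0.22,-0.04],"turn": 0.0},
    {"jaw": 0,"linear": [-1.48,-0.22,-0.04],"turn": 0.0},
    {"jaw": 0,"linear": [-1.48,-0.22,-0.04],"turn": 0.0},
    {"jaw": 0,"linear": [-0.25,-0.04,-2.2],"turn": 0.0},
    {"jaw": 0,"linear": [-0.25,-0.04,-2.2],"turn": 0.0},
  ],
)

```text
time_s: 6.15
tcp_pos: [0.4886, 0.2348, 0.2126]
ee_rot: [0.991, 0.131, 0.0, -0.0]
force: [-0.2, 0.5, -1.6]
gripper_width: 0.213
```

```bash
python3 - <<'E'
from mv import *
f=grab("scene","d_scene");zoom(f,120,290,120,160,"d_sc2",1.2)
p,th,o,R=pose();print(p,th,o["force"],o["time_s"])
f=grab("top","d_top");zoom(f,150,130,75,100,"d_top2",1.5)
E
```

```text
[0.48917022 0.23507818 0.21589705] 15.033580161713575 [-0.57412001  0.60691676  3.71769387] 6.2
```

View pics/d_sc2.png

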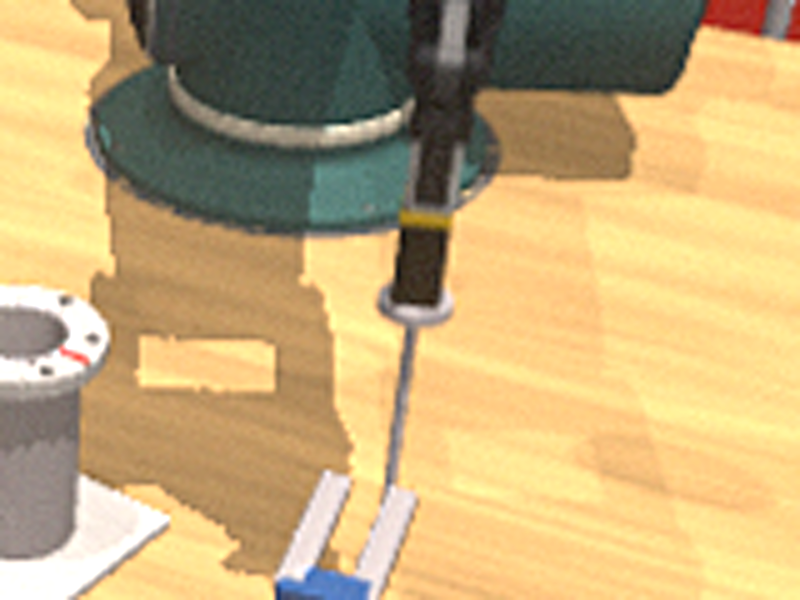

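View pics/d_top2.png

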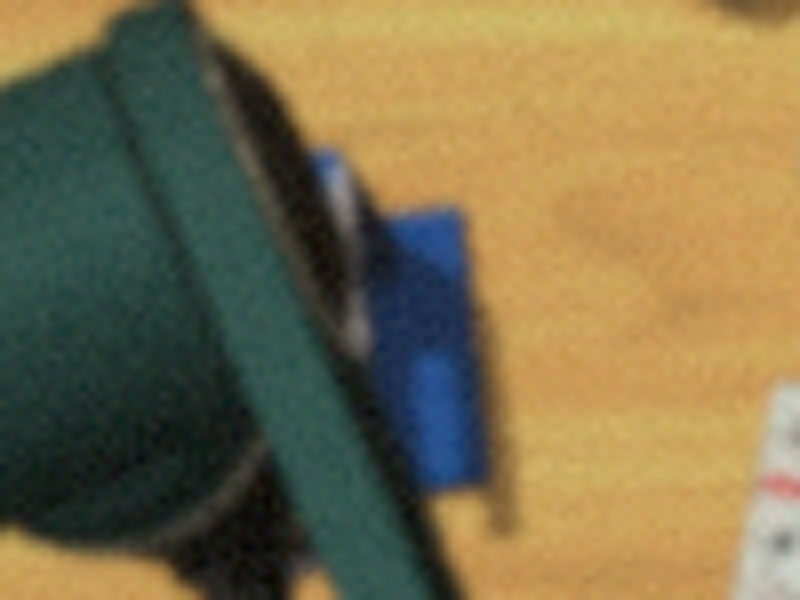

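```bash
python3 - <<'E'
from mv import *
plan([((.489,.22,.25),15,2),((.5,.16,.305),15,5),((.5,.16,.305),15,1)],0)
E
```

```text
[0.4896 0.2351 0.2143] 15.03
[{"jaw": 0, "linear": [-0.22, 0.72, -1.78], "turn": 0.0}, {"jaw": 0, "linear": [-0.22, 0.72, -1.78], "turn": 0.0}, {"jaw": 0, "linear": [-0.1, 1.22, -1.1], "turn": 0.0}, {"jaw": 0, "linear": [-0.1, 1.22, -1.1], "turn": 0.0}, {"jaw": 0, "linear": [-0.1, 1.22, -1.1], "turn": 0.0}, {"jaw": 0, "linear": [-0.1, 1.22, -1.1], "turn": 0.0}, {"jaw": 0, "linear": [-0.1, 1.22, -1.1], "turn": 0.0}, {"jaw": 0, "linear": [0.0, 0.0, 0.0], "turn": 0.0}]
```

Call:
servo_tool(
  increments=[
    {"jaw": 0,"linear": [-0.22,0.72,-1.78],"turn": 0.0},
    {"jaw": 0,"linear": [-0.22,0.72,-1.78],"turn": 0.0},
    {"jaw": 0,"linear": [-0.1,1.22,-1.1],"turn": 0.0},
    {"jaw": 0,"linear": [-0.1,1.22,-1.1],"turn": 0.0},
    {"jaw": 0,"linear": [-0.1,1.22,-1.1],"turn": 0.0},
    {"jaw": 0,"linear": [-0.1,1.22,-1.1],"turn": 0.0},
    {"jaw": 0,"linear": [-0.1,1.22,-1.1],"turn": 0.0},
    {"jaw": 0,"linear": [0.0,0.0,0.0],"turn": 0.0},
  ],
)

```text
time_s: 7.25
tcp_pos: [0.5011, 0.1533, 0.3109]
ee_rot: [0.992, 0.13, 0.002, -0.001]
force: [-0.3, -0.3, -1.5]
gripper_width: 0.207
```

```bash
python3 - <<'E'
from mv import *
f=grab("scene","e_scene")
p,th,o,R=pose();print(p,th,o["force"],o["time_s"])
g=proj("scene",[p,p-[0,0,.1365]]);print(g)
u,v=g[1].astype(int);zoom(f,v-60,u-60,90,120,"e_sc2",1.2)
E
```

```text
[0.50088769 0.15365682 0.31026038] 14.964356095728537 [-0.44415163  0.10119994 -1.98786739] 7.3
[[340.86145105 129.09104468]
 [336.41692623 181.8396121 ]]
```

View pics/e_sc2.png

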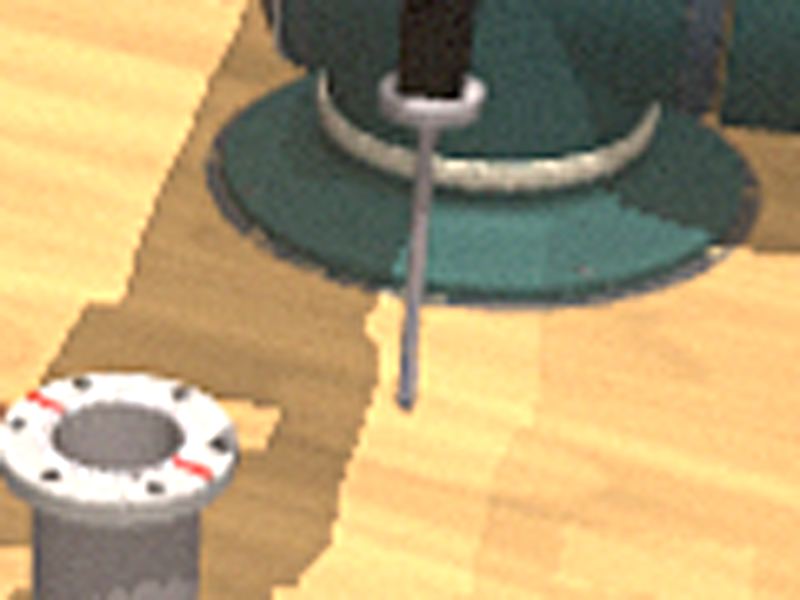

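Call:
servo_tool(
  increments=[
    {"jaw": 0,"linear": [0,0,0],"turn": 9.0},
    {"jaw": 0,"linear": [0,0,0],"turn": 9.0},
    {"jaw": 0,"linear": [0,0,0],"turn": 9.0},
    {"jaw": 0,"linear": [0,0,0],"turn": 9.0},
    {"jaw": 0,"linear": [0,0,0],"turn": 9.0},
    {"jaw": 0,"linear": [0,0,0],"turn": 9.0},
    {"jaw": 0,"linear": [0,0,0],"turn": 6.0},
    {"jaw": 0,"linear": [0.0,0.0,0.0],"turn": 0.0},
  ],
)

```text
time_s: 8.3
tcp_pos: [0.4995, 0.1565, 0.305]
ee_rot: [0.918, -0.397, -0.002, 0.0]
force: [0.6, -0.4, -1.3]
gripper_width: 0.214
```

```bash
python3 - <<'E'
from mv import *
f=grab("scene","f_scene")
p,th,o,R=pose();print(p,th,o["force"],o["time_s"])
g=proj("scene",[p,p-[0,0,.1365]]);print(g, g[1]-[30,22])
u,v=g[1].astype(int);zoom(f,v-45,u-40,60,80,"f_sc2",1.2)
print(u-40,v-45)
f=grab("top","f_top");g=proj("top",p-[0,0,.1365])[0];u,v=g.astype(int);print(g,u-50,v-37);zoom(f,v-37,u-50,75,100,"f_top2",1.5)
E
```

```text
[0.499451   0.1564398  0.30503962] -46.65519557391034 [ 0.02082538  0.04419472 -0.75955033] 8.35
[[342.1124932  131.26525658]
 [337.58798018 183.7213981 ]] [307.58798018 161.7213981 ]
297 138
[196.33474825 213.54218894] 146 176
```

View pics/f_sc2.png

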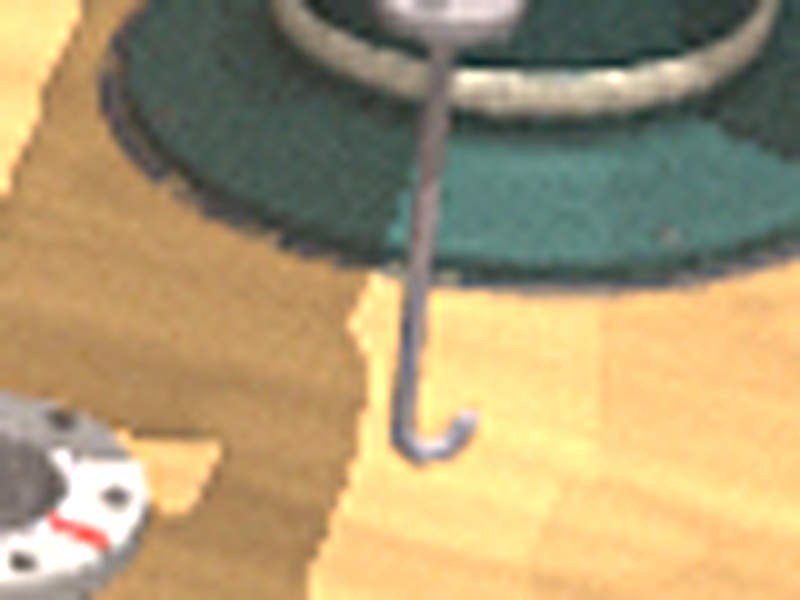

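View pics/f_top2.png

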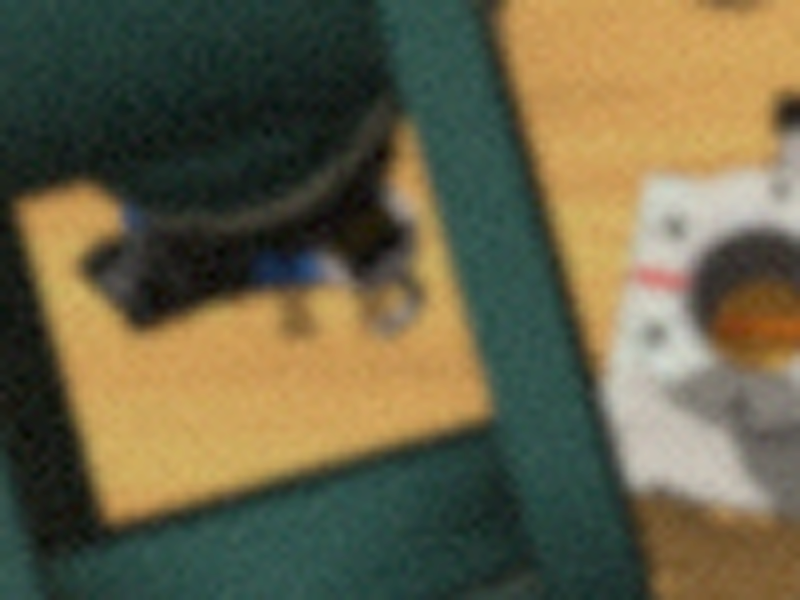

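```bash
python3 - <<'E'
from h import *
f=cv2.imread("pics/a_top.png");f2=cv2.imread("pics/f_top.png")
a=cv2.resize(f[190:230,215:265],(800,640),interpolation=cv2.INTER_CUBIC)[:600]
cv2.imwrite("pics/g1.png",cv2.convertScaleAbs(a,alpha=1.8))
for n in C: print(n,-C[n]["R"].T@C[n]["t"])
E
```

```text
scene [1.34795616 0.46202637 0.7290631 ]
top [ 0.28717302 -0.00181548  1.40426062]
```

View pics/g1.png

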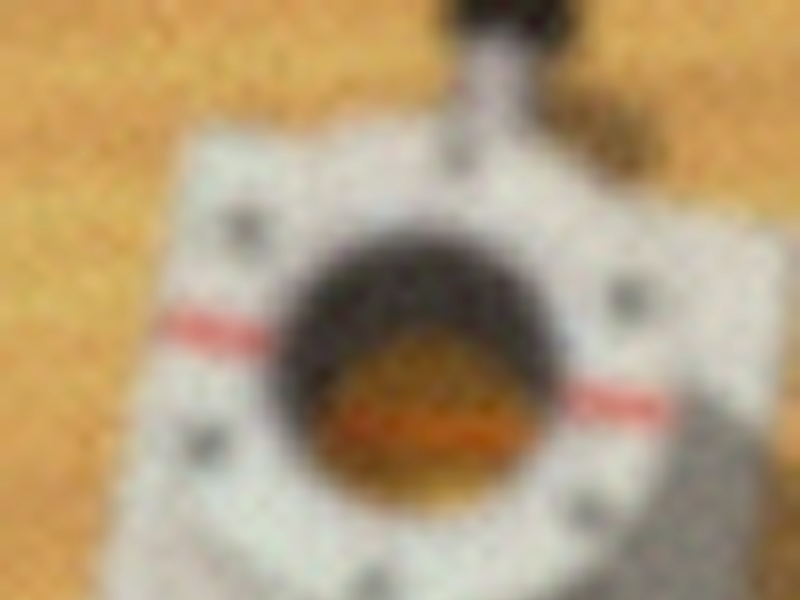

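```bash
python3 - <<'E'
from h import *
P=lambda u,v:((u+.5)/16-.5+215,(v+.5)/16-.5+190)
m=back("top",P(418,374),.13);print("mouth",m)
for u,v in((278,372),(560,375),(420,236),(418,510),(215,330),(620,403),(165,323),(672,408)): print(u,v,np.round(back("top",P(u,v),.13)-m,4)[:2])
e=back("top",P(672,408),.13)-back("top",P(165,323),.13);print("marks",np.degrees(np.arctan2(-e[1],-e[0])),np.linalg.norm(e))
y=np.radians(78.5);ux=np.array([np.sin(y),-np.cos(y)]);uy=np.array([np.cos(y),np.sin(y)])
for d in range(61,98,4):
    d/=1000;b=back("top",P(430,427),.13-d+.022)-m; k=back("top",P(430,330),.13-d)-m
    print(d,"bar x,y",np.round([b[:2]@ux,b[:2]@uy],4),"puck far edge-21mm",round(k[:2]@ux-.021,4))
a,b=back("top",P(340,415),.07),back("top",P(520,437),.07);e=a-b;print("bar dir",np.degrees(np.arctan2(e[1],e[0])))
E
```

```text
mouth [0.50384414 0.03869815 0.13      ]
278 372 [0.0012 0.0242]
560 375 [-0.001  -0.0245]
420 236 [ 0.0242 -0.001 ]
418 510 [-0.0237  0.0006]
215 330 [0.0089 0.0349]
620 403 [-0.0062 -0.0347]
165 323 [0.0104 0.0435]
672 408 [-0.0074 -0.0436]
marks 78.4619539394007 0.08893648332155504
0.061 bar x,y [-0.0028 -0.0012] puck far edge-21mm -0.0029
0.065 bar x,y [-0.0022 -0.001 ] puck far edge-21mm -0.0022
0.069 bar x,y [-0.0016 -0.0007] puck far edge-21mm -0.0016
0.073 bar x,y [-0.001  -0.0005] puck far edge-21mm -0.0009
0.077 bar x,y [-0.0003 -0.0002] puck far edge-21mm -0.0002
0.081 bar x,y [0.0003 0.    ] puck far edge-21mm 0.0004
0.085 bar x,y [0.0009 0.0003] puck far edge-21mm 0.0011
0.089 bar x,y [0.0015 0.0005] puck far edge-21mm 0.0018
0.093 bar x,y [0.0021 0.0008] puck far edge-21mm 0.0024
0.097 bar x,y [0.0027 0.001 ] puck far edge-21mm 0.0031
bar dir 81.05127396146176
```

```bash
python3 - <<'E'
from mv import *
plan([((.518,.0305,.288),-90,6),((.518,.0305,.285),-90,2)],0)
E
```

```text
[0.4995 0.1564 0.3052] -46.63
[{"jaw": 0, "linear": [1.74, 1.22, 0.29], "turn": 7.2}, {"jaw": 0, "linear": [1.88, 0.99, 0.29], "turn": 7.2}, {"jaw": 0, "linear": [1.99, 0.74, 0.29], "turn": 7.2}, {"jaw": 0, "linear": [2.06, 0.49, 0.29], "turn": 7.2}, {"jaw": 0, "linear": [2.11, 0.23, 0.29], "turn": 7.2}, {"jaw": 0, "linear": [2.12, -0.04, 0.29], "turn": 7.2}, {"jaw": 0, "linear": [0.0, 0.0, 0.15], "turn": 0.0}, {"jaw": 0, "linear": [0.0, 0.0, 0.15], "turn": 0.0}]
```

Call:
servo_tool(
  increments=[
    {"jaw": 0,"linear": [1.74,1.22,0.29],"turn": 7.2},
    {"jaw": 0,"linear": [1.88,0.99,0.29],"turn": 7.2},
    {"jaw": 0,"linear": [1.99,0.74,0.29],"turn": 7.2},
    {"jaw": 0,"linear": [2.06,0.49,0.29],"turn": 7.2},
    {"jaw": 0,"linear": [2.11,0.23,0.29],"turn": 7.2},
    {"jaw": 0,"linear": [2.0,0,0.29],"turn": 7.2},
    {"jaw": 0,"linear": [0.0,0.0,0],"turn": 0.0},
    {"jaw": 0,"linear": [0.0,0.0,0],"turn": 0.0},
  ],
)

```text
time_s: 9.4
tcp_pos: [0.5174, 0.0293, 0.286]
ee_rot: [0.708, -0.707, -0.002, 0.001]
force: [-0.5, -0.0, -0.0]
gripper_width: 0.21
```

```bash
python3 - <<'E'
from mv import *
f=grab("scene","h_scene")
p,th,o,R=pose();print(p,th,o["force"],o["time_s"])
g=proj("scene",[p,p-[0,0,.1365]]);print(g)
u,v=g[1].astype(int);print(u-40,v-30);zoom(f,v-30,u-40,60,80,"h_sc2",1.2)
plan([((.518,.0305,.285),-90,1)],0)
E
```

```text
[0.51736693 0.02933574 0.28601558] -89.93989158712698 [-0.98324089 -0.83366511 -1.9230442 ] 9.45
[[287.12073207 130.59954348]
 [286.58501189 180.58267846]]
246 150
[0.5174 0.0293 0.286 ] -89.94
[{"jaw": 0, "linear": [-0.12, -0.06, 0.1], "turn": 0.1}]
```

View pics/h_sc2.png

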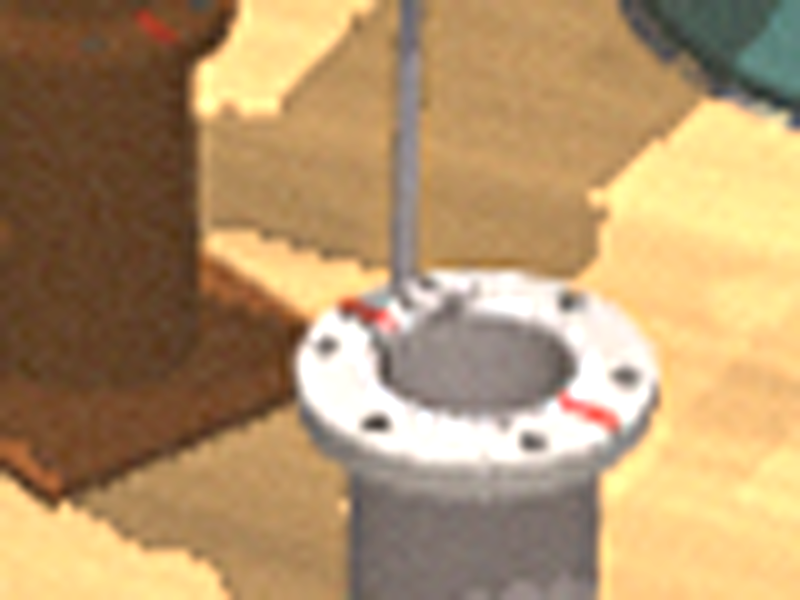

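```bash
python3 - <<'E'
from h import *
for u,v in((478,364),(476,367)): print(back("scene",zt(u,v,246,150,10),.13))
print((proj("scene",[[.5043,.04,.13],[.504,.0392,.13],[.5174,.0293,.1495]])-[246,150]+.5)*10-.5)
print(back("scene",zt(403,303,246,150,10),.1495))
E
```

```text
[0.50404003 0.04181097 0.13      ]
[0.5055378  0.04201182 0.13      ]
[[471.14223794 362.64851235]
 [468.86670564 361.27964246]
 [410.16062826 310.40528176]]
[0.51514256 0.02608521 0.1495    ]
```

Call:
servo_tool(
  increments=[
    {"jaw": 0,"linear": [-0.3,-0.06,0],"turn": 0},
    {"jaw": 0,"linear": [0,0,0],"turn": 0},
    {"jaw": 0,"linear": [0,0,0.6],"turn": 0},
    {"jaw": 0,"linear": [0,0,0.8],"turn": 0},
    {"jaw": 0,"linear": [0,0,0.8],"turn": 0},
    {"jaw": 0,"linear": [0,0,0.8],"turn": 0},
    {"jaw": 0,"linear": [0.0,0.0,0.6],"turn": 0.0},
    {"jaw": 0,"linear": [0.0,0.0,0.2],"turn": 0.0},
  ],
)

```text
time_s: 10.45
tcp_pos: [0.5175, 0.034, 0.2448]
ee_rot: [0.709, -0.705, -0.003, 0.002]
force: [0.8, 0.2, -1.2]
gripper_width: 0.207
```

```bash
python3 - <<'E'
from mv import *
f=grab("scene","i_scene")
p,th,o,R=pose();print(p,th,o["force"],o["ft_torque"],o["time_s"])
g=proj("scene",[p-[0,0,.1365+.0]]);u,v=g[0].astype(int);print(u-40,v-40);zoom(f,v-40,u-40,60,80,"i_sc2",1.2)
f=grab("top","i_top");g=proj("top",[.5043,.04,.13])[0];u,v=g.astype(int);zoom(f,v-30,u-40,60,80,"i_top2",1.7)
plan([((.518,.0323,.2115),-90,1)],0)
E
```

```text
[0.51748806 0.0339541  0.24476461] -89.65848915289243 [-0.07259765  0.42055746 -1.68194129] [ 0.00621322  0.02935917 -0.00861466] 10.5
248 154
[0.5176 0.034  0.2452] -89.66
[{"jaw": 0, "linear": [0.17, -0.04, 3.37], "turn": 0.3}]
```

View pics/i_sc2.png

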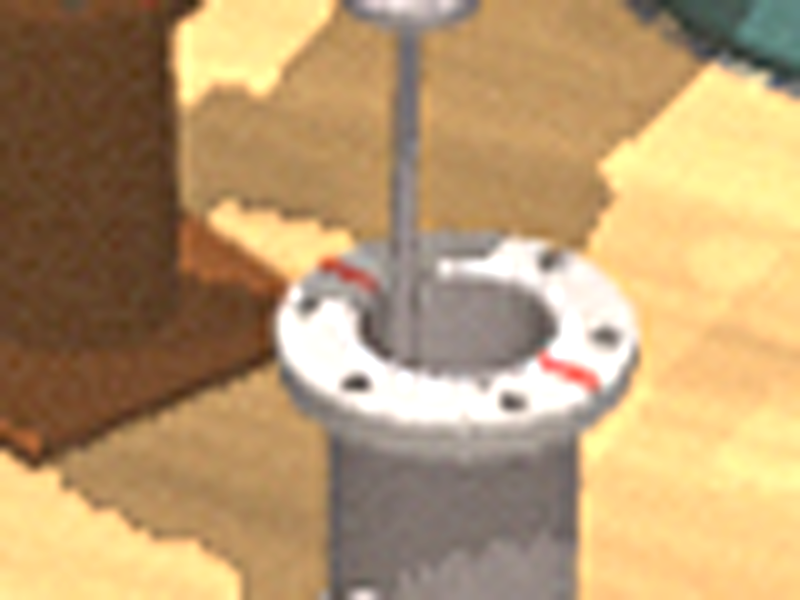

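View pics/i_top2.png

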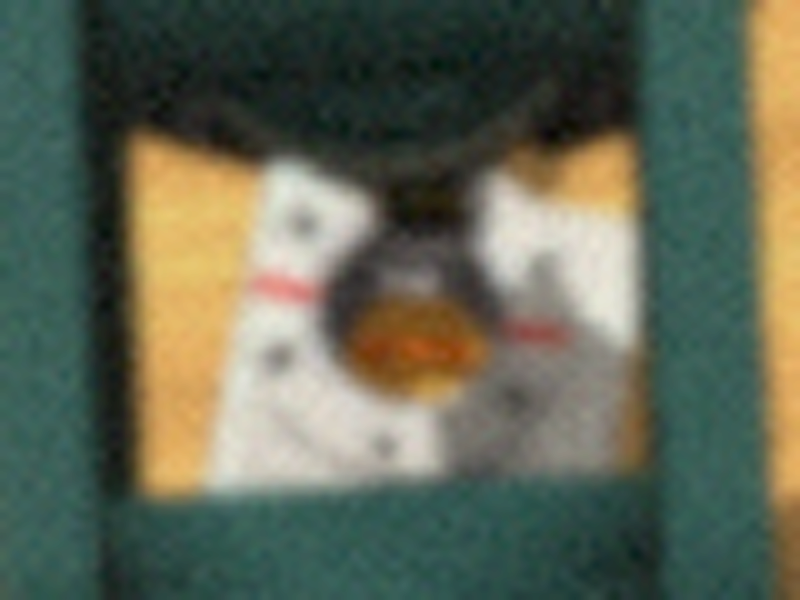

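Call:
servo_tool(
  increments=[
    {"jaw": 0,"linear": [0,0,0.5],"turn": 0},
    {"jaw": 0,"linear": [0,0,0.8],"turn": 0},
    {"jaw": 0,"linear": [0,0,0.8],"turn": 0},
    {"jaw": 0,"linear": [0,0,0.5],"turn": 0},
    {"jaw": 0,"linear": [0,0,0.3],"turn": 0},
    {"jaw": 0,"linear": [0,0,0.2],"turn": 0},
    {"jaw": 0,"linear": [0.0,0.0,0.1],"turn": 0.0},
    {"jaw": 0,"linear": [0.0,0.0,0],"turn": 0.0},
  ],
)

```text
time_s: 11.55
tcp_pos: [0.5175, 0.034, 0.2113]
ee_rot: [0.709, -0.705, -0.002, 0.001]
force: [0.8, -0.2, -1.0]
gripper_width: 0.214
```

```bash
cat > st.py <<'E'
from mv import *
p,th,o,R=pose();print(np.round(p,4),round(th,1),np.round(o["force"],2),np.round(o["ft_torque"],3),o["time_s"])
E
python3 - <<'E'
import st
from mv import *
f=grab("top","j_top");g=proj("top",[.5043,.04,.13])[0];u,v=g.astype(int);zoom(f,v-23,u-30,45,60,"j_top2",1.8)
import importlib;importlib.reload(st)
E
```

```text
[0.5175 0.034  0.2113] -89.7 [ 0.76 -0.18 -0.97] [-0.042  0.008 -0.059] 11.55
[0.5175 0.034  0.2114] -89.7 [ 0.    0.89 -1.61] [ 0.016 -0.031 -0.015] 11.6
```

View pics/j_top2.png

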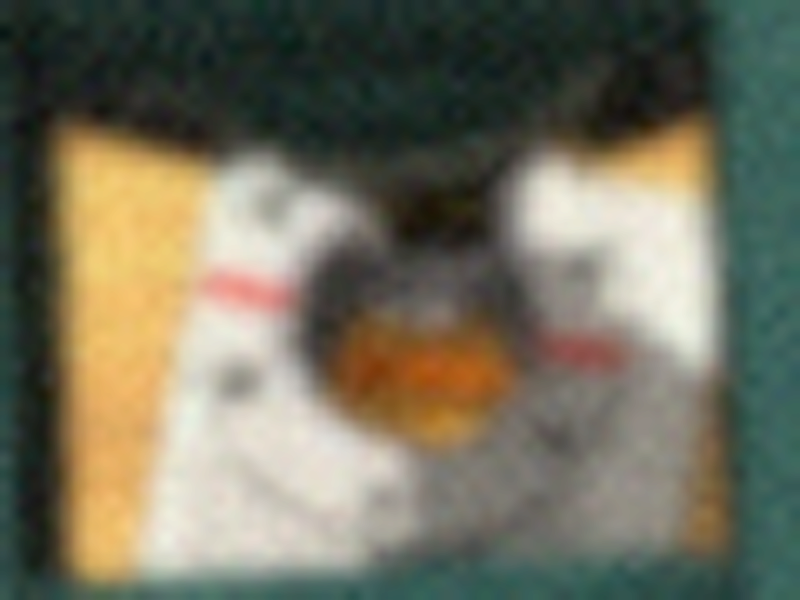

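Call:
servo_tool(
  increments=[
    {"jaw": 0,"linear": [0,0,0.1],"turn": 0},
    {"jaw": 0,"linear": [0,0,0.05],"turn": 0},
    {"jaw": 0,"linear": [0,0,0.05],"turn": 0},
    {"jaw": 0,"linear": [0,0,0.05],"turn": 0},
    {"jaw": 0,"linear": [0,0,0.05],"turn": 0},
    {"jaw": 0,"linear": [0,0,0.05],"turn": 0},
    {"jaw": 0,"linear": [0.0,0.0,0],"turn": 0.0},
    {"jaw": 0,"linear": [0.0,0.0,0],"turn": 0.0},
  ],
)

```text
time_s: 12.6
tcp_pos: [0.5176, 0.034, 0.2079]
ee_rot: [0.709, -0.705, -0.002, 0.001]
force: [0.1, -0.4, -1.0]
gripper_width: 0.211
```

Call:
servo_tool(
  increments=[
    {"jaw": 0,"linear": [0,0,0.05],"turn": 0},
    {"jaw": 0,"linear": [0,0,0.05],"turn": 0},
    {"jaw": 0,"linear": [0,0,0.05],"turn": 0},
    {"jaw": 0,"linear": [0,0,0.05],"turn": 0},
    {"jaw": 0,"linear": [0,0,0.05],"turn": 0},
    {"jaw": 0,"linear": [0,0,0],"turn": 0},
    {"jaw": 0,"linear": [0.0,0.0,0],"turn": 0.0},
    {"jaw": 0,"linear": [0.0,0.0,0],"turn": 0.0},
  ],
)

```text
time_s: 13.6
tcp_pos: [0.5176, 0.034, 0.2053]
ee_rot: [0.709, -0.705, -0.002, 0.001]
force: [-0.2, -0.0, -1.3]
gripper_width: 0.207
```

Call:
servo_tool(
  increments=[
    {"jaw": 0,"linear": [0,0,0.05],"turn": 0},
    {"jaw": 0,"linear": [0,0,0.05],"turn": 0},
    {"jaw": 0,"linear": [0,0,0.05],"turn": 0},
    {"jaw": 0,"linear": [0,0,0.05],"turn": 0},
    {"jaw": 0,"linear": [0,0,0],"turn": 0},
    {"jaw": 0,"linear": [0,0,0],"turn": 0},
    {"jaw": 0,"linear": [0.0,0.0,0],"turn": 0.0},
    {"jaw": 0,"linear": [0.0,0.0,0],"turn": 0.0},
  ],
)

```text
time_s: 14.6
tcp_pos: [0.5176, 0.034, 0.2031]
ee_rot: [0.709, -0.705, -0.002, 0.001]
force: [0.1, -0.0, -1.6]
gripper_width: 0.213
```

Call:
servo_tool(
  increments=[
    {"jaw": 0,"linear": [0,0,0.05],"turn": 0},
    {"jaw": 0,"linear": [0,0,0.05],"turn": 0},
    {"jaw": 0,"linear": [0,0,0.05],"turn": 0},
    {"jaw": 0,"linear": [0,0,0.05],"turn": 0},
    {"jaw": 0,"linear": [0,0,0.05],"turn": 0},
    {"jaw": 0,"linear": [0,0,0],"turn": 0},
    {"jaw": 0,"linear": [0.0,0.0,0],"turn": 0.0},
    {"jaw": 0,"linear": [0.0,0.0,0],"turn": 0.0},
  ],
)

```text
time_s: 15.6
tcp_pos: [0.5176, 0.034, 0.2004]
ee_rot: [0.709, -0.705, -0.002, 0.001]
force: [1.0, 0.2, -1.1]
gripper_width: 0.212
```

Call:
servo_tool(
  increments=[
    {"jaw": 0,"linear": [0,0,0.05],"turn": 0},
    {"jaw": 0,"linear": [0,0,0.05],"turn": 0},
    {"jaw": 0,"linear": [0,0,0.05],"turn": 0},
    {"jaw": 0,"linear": [0,0,0.05],"turn": 0},
    {"jaw": 0,"linear": [0,0,0.05],"turn": 0},
    {"jaw": 0,"linear": [0,0,0],"turn": 0},
    {"jaw": 0,"linear": [0.0,0.0,0],"turn": 0.0},
    {"jaw": 0,"linear": [0.0,0.0,0],"turn": 0.0},
  ],
)

```text
time_s: 16.6
tcp_pos: [0.5176, 0.034, 0.1978]
ee_rot: [0.709, -0.705, -0.002, 0.001]
force: [-0.2, 0.3, 0.1]
gripper_width: 0.214
```

```bash
python3 - <<'E'
from mv import *
for i in range(3): 
    grab("top" if i==0 else "scene"); print(np.round(pose()[2]["force"],2))
E
```

```text
[-0.36 -0.22 -0.64]
[-0.3  -0.19 -1.41]
[ 0.01  0.29 -0.6 ]
```

No contact yet; keep stepping.

Call:
servo_tool(
  increments=[
    {"jaw": 0,"linear": [0,0,0.05],"turn": 0},
    {"jaw": 0,"linear": [0,0,0.05],"turn": 0},
    {"jaw": 0,"linear": [0,0,0.05],"turn": 0},
    {"jaw": 0,"linear": [0,0,0.05],"turn": 0},
    {"jaw": 0,"linear": [0,0,0.05],"turn": 0},
    {"jaw": 0,"linear": [0,0,0],"turn": 0},
    {"jaw": 0,"linear": [0.0,0.0,0],"turn": 0.0},
    {"jaw": 0,"linear": [0.0,0.0,0],"turn": 0.0},
  ],
)

```text
time_s: 17.75
tcp_pos: [0.5176, 0.034, 0.1951]
ee_rot: [0.709, -0.705, -0.002, 0.001]
force: [0.7, -0.5, -1.3]
gripper_width: 0.211
```

Call:
servo_tool(
  increments=[
    {"jaw": 0,"linear": [0,0,0.05],"turn": 0},
    {"jaw": 0,"linear": [0,0,0.05],"turn": 0},
    {"jaw": 0,"linear": [0,0,0.05],"turn": 0},
    {"jaw": 0,"linear": [0,0,0.05],"turn": 0},
    {"jaw": 0,"linear": [0,0,0.05],"turn": 0},
    {"jaw": 0,"linear": [0,0,0],"turn": 0},
    {"jaw": 0,"linear": [0.0,0.0,0],"turn": 0.0},
    {"jaw": 0,"linear": [0.0,0.0,0],"turn": 0.0},
  ],
)

```text
time_s: 18.75
tcp_pos: [0.5175, 0.0341, 0.1924]
ee_rot: [0.709, -0.705, -0.002, 0.001]
force: [0.2, 0.2, -0.8]
gripper_width: 0.211
```

Call:
servo_tool(
  increments=[
    {"jaw": 0,"linear": [0,0,0.05],"turn": 0},
    {"jaw": 0,"linear": [0,0,0.05],"turn": 0},
    {"jaw": 0,"linear": [0,0,0.05],"turn": 0},
    {"jaw": 0,"linear": [0,0,0.05],"turn": 0},
    {"jaw": 0,"linear": [0,0,0.05],"turn": 0},
    {"jaw": 0,"linear": [0,0,0],"turn": 0},
    {"jaw": 0,"linear": [0.0,0.0,0],"turn": 0.0},
    {"jaw": 0,"linear": [0.0,0.0,0],"turn": 0.0},
  ],
)

```text
time_s: 19.75
tcp_pos: [0.5175, 0.0341, 0.1897]
ee_rot: [0.709, -0.705, -0.002, 0.001]
force: [-0.4, 0.4, -1.1]
gripper_width: 0.212
```

Call:
servo_tool(
  increments=[
    {"jaw": 0,"linear": [0,0,0.05],"turn": 0},
    {"jaw": 0,"linear": [0,0,0.05],"turn": 0},
    {"jaw": 0,"linear": [0,0,0.05],"turn": 0},
    {"jaw": 0,"linear": [0,0,0.05],"turn": 0},
    {"jaw": 0,"linear": [0,0,0.05],"turn": 0},
    {"jaw": 0,"linear": [0,0,0],"turn": 0},
    {"jaw": 0,"linear": [0.0,0.0,0],"turn": 0.0},
    {"jaw": 0,"linear": [0.0,0.0,0],"turn": 0.0},
  ],
)

```text
time_s: 20.75
tcp_pos: [0.5175, 0.0341, 0.1871]
ee_rot: [0.709, -0.705, -0.002, 0.001]
force: [-0.1, 0.1, -0.6]
gripper_width: 0.212
```

Call:
servo_tool(
  increments=[
    {"jaw": 0,"linear": [0,0,0.05],"turn": 0},
    {"jaw": 0,"linear": [0,0,0.05],"turn": 0},
    {"jaw": 0,"linear": [0,0,0.05],"turn": 0},
    {"jaw": 0,"linear": [0,0,0.05],"turn": 0},
    {"jaw": 0,"linear": [0,0,0.05],"turn": 0},
    {"jaw": 0,"linear": [0,0,0],"turn": 0},
    {"jaw": 0,"linear": [0.0,0.0,0],"turn": 0.0},
    {"jaw": 0,"linear": [0.0,0.0,0],"turn": 0.0},
  ],
)

```text
time_s: 21.75
tcp_pos: [0.5175, 0.0341, 0.1843]
ee_rot: [0.709, -0.705, -0.002, 0.001]
force: [-0.6, 0.5, -1.7]
gripper_width: 0.209
```

Call:
servo_tool(
  increments=[
    {"jaw": 0,"linear": [0,0,0.05],"turn": 0},
    {"jaw": 0,"linear": [0,0,0.05],"turn": 0},
    {"jaw": 0,"linear": [0,0,0.05],"turn": 0},
    {"jaw": 0,"linear": [0,0,0.05],"turn": 0},
    {"jaw": 0,"linear": [0,0,0.05],"turn": 0},
    {"jaw": 0,"linear": [0,0,0],"turn": 0},
    {"jaw": 0,"linear": [0.0,0.0,0],"turn": 0.0},
    {"jaw": 0,"linear": [0.0,0.0,0],"turn": 0.0},
  ],
)

```text
time_s: 22.75
tcp_pos: [0.5176, 0.0341, 0.182]
ee_rot: [0.709, -0.705, -0.002, 0.001]
force: [-0.0, -0.9, 0.3]
gripper_width: 0.207
```

```bash
python3 - <<'E'
from mv import *
f=grab("top","k_top")
for i in range(3): 
    grab("scene"); p,th,o,R=pose();print(np.round(o["force"],2),np.round(o["ft_torque"],3),p)
g=proj("top",[.5043,.04,.13])[0];u,v=g.astype(int);zoom(f,v-23,u-30,45,60,"k_top2",1.8)
E
```

```text
[ 0.11 -0.04 -0.86] [-0.03   0.011  0.002] [0.51763009 0.03408506 0.18202228]
[-0.13  0.43  0.22] [-0.006  0.016 -0.008] [0.51763945 0.03407845 0.18204586]
[ 0.46 -0.26  0.45] [-0.034  0.008 -0.006] [0.51762986 0.03406116 0.18206208]
```

View pics/k_top2.png

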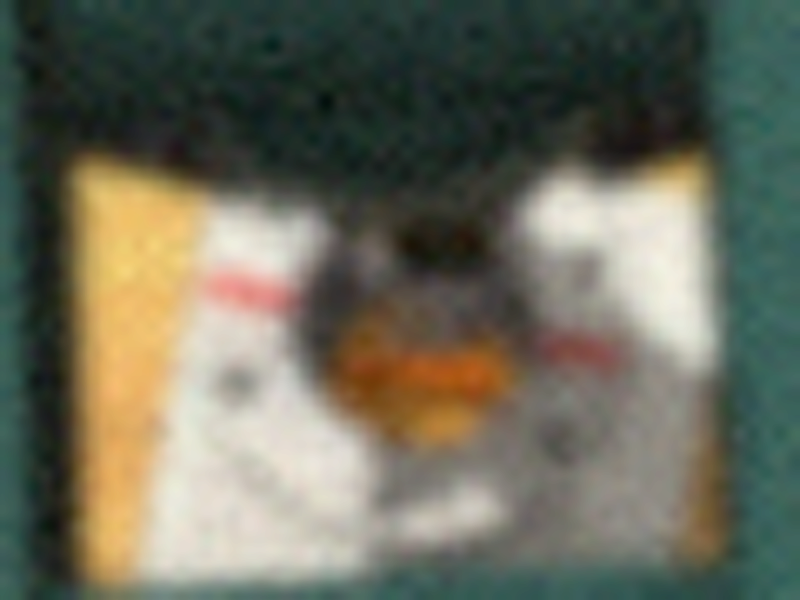

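Call:
servo_tool(
  increments=[
    {"jaw": 0,"linear": [0,0,0.05],"turn": 0},
    {"jaw": 0,"linear": [0,0,0.05],"turn": 0},
    {"jaw": 0,"linear": [0,0,0.05],"turn": 0},
    {"jaw": 0,"linear": [0,0,0],"turn": 0},
    {"jaw": 0,"linear": [0,0,0],"turn": 0},
    {"jaw": 0,"linear": [0,0,0],"turn": 0},
    {"jaw": 0,"linear": [0.0,0.0,0],"turn": 0.0},
    {"jaw": 0,"linear": [0.0,0.0,0],"turn": 0.0},
  ],
)

```text
time_s: 23.95
tcp_pos: [0.518, 0.0341, 0.1813]
ee_rot: [0.709, -0.705, -0.002, 0.0]
force: [0.4, -0.8, 3.1]
gripper_width: 0.212
```

```bash
python3 - <<'E'
from mv import *
for i in range(3): 
    grab("scene"); p,th,o,R=pose();print(np.round(o["force"],2),np.round(o["ft_torque"],3),p)
E
```

```text
[0.11 0.41 2.56] [ 0.007 -0.023 -0.004] [0.51799149 0.03404252 0.18129292]
[-0.78  0.01  2.33] [-0.044  0.045  0.007] [0.51798528 0.03404816 0.1812898 ]
[-0.65  0.16  2.4 ] [ 0.003  0.01  -0.003] [0.51797956 0.03403597 0.18127352]
```

```bash
cat > uv.py <<'E'
from mv import *
F=np.array([np.cos(np.radians(170)),np.sin(np.radians(170))]);V=np.array([-F[1],F[0]])
B=np.array([.505,.0395]);O=np.array([.0005,-.0009])
def T(u,v,z): return np.r_[B+(u*F+v*V)/1000-O,z]
def UV():
    p=pose()[0];d=(p[:2]+O-B)*1000;return d@F,d@V
E
python3 - <<'E'
from uv import *
print(UV());p=pose()[0]
plan([((p[0],p[1],.185),-90,1),(T(-15,10,.185),-90,2),(T(-15,10,.185),-65,3)],0)
E
```

```text
(np.float64(-14.379872926318997), np.float64(3.9266472003643607))
[0.518  0.034  0.1813] -89.66
[{"jaw": 0, "linear": [0.0, 0.0, -0.37], "turn": 0.3}, {"jaw": 0, "linear": [0.3, 0.02, 0.0], "turn": 0.0}, {"jaw": 0, "linear": [0.3, 0.02, 0.0], "turn": 0.0}, {"jaw": 0, "linear": [0.0, 0.0, 0.0], "turn": -8.3}, {"jaw": 0, "linear": [0.0, 0.0, 0.0], "turn": -8.3}, {"jaw": 0, "linear": [0.0, 0.0, 0.0], "turn": -8.3}]
```

Call:
servo_tool(
  increments=[
    {"jaw": 0,"linear": [0,0,-0.2],"turn": 0},
    {"jaw": 0,"linear": [0,0,-0.12],"turn": 0},
    {"jaw": 0,"linear": [0.2,0.02,0],"turn": 0},
    {"jaw": 0,"linear": [0.2,0.02,0],"turn": 0},
    {"jaw": 0,"linear": [0.1,0,0],"turn": 0},
    {"jaw": 0,"linear": [0,0,0],"turn": -7},
    {"jaw": 0,"linear": [0.0,0.0,0],"turn": -7},
    {"jaw": 0,"linear": [0.0,0.0,0],"turn": 0.0},
  ],
)

```text
time_s: 25.1
tcp_pos: [0.5171, 0.0284, 0.1834]
ee_rot: [0.791, -0.611, -0.002, 0.001]
force: [0.9, 0.2, -1.1]
gripper_width: 0.208
```

```bash
python3 - <<'E'
import st
from uv import *
print(UV())
t0=pose()[1]
plan([(T(-15,10,.1852),-60,1),(T(-14.5,8,.1852),-47,2),(T(-13,3,.1852),-25,3),(T(-11,0,.1852),-10,2)],0)
E
```

```text
[0.5171 0.0284 0.1834] -75.4 [ 0.88  0.19 -1.1 ] [ 0.009 -0.027  0.001] 25.1
(np.float64(-14.460675200896752), np.float64(9.62653786541118))
[0.5171 0.0284 0.1834] -75.35
[{"jaw": 0, "linear": [0.06, -0.03, -0.18], "turn": -15.4}, {"jaw": 0, "linear": [-0.09, -0.05, 0.0], "turn": -6.5}, {"jaw": 0, "linear": [-0.09, -0.06, 0.0], "turn": -6.5}, {"jaw": 0, "linear": [-0.14, -0.1, 0.0], "turn": -7.3}, {"jaw": 0, "linear": [-0.13, -0.12, 0.0], "turn": -7.3}, {"jaw": 0, "linear": [-0.11, -0.14, 0.0], "turn": -7.3}, {"jaw": 0, "linear": [-0.14, -0.12, 0.0], "turn": -7.5}, {"jaw": 0, "linear": [-0.12, -0.14, 0.0], "turn": -7.5}]
```

Call:
servo_tool(
  increments=[
    {"jaw": 0,"linear": [0,0,-0.12],"turn": 0},
    {"jaw": 0,"linear": [0.0,0,0],"turn": -7.5},
    {"jaw": 0,"linear": [0,0,0],"turn": -7.5},
    {"jaw": 0,"linear": [-0.09,-0.05,0],"turn": -6.5},
    {"jaw": 0,"linear": [-0.09,-0.06,0],"turn": -6.5},
    {"jaw": 0,"linear": [0,0,0],"turn": 0},
    {"jaw": 0,"linear": [0.0,0.0,0],"turn": 0},
    {"jaw": 0,"linear": [0.0,0.0,0],"turn": 0.0},
  ],
)

```text
time_s: 26.1
tcp_pos: [0.5171, 0.0304, 0.1852]
ee_rot: [0.915, -0.404, -0.002, 0.0]
force: [0.2, -0.6, -0.6]
gripper_width: 0.209
```

```bash
python3 - <<'E'
from uv import *
f=grab("top","l_top")
import st
print(UV())
plan([(T(-13,3,.1849),-25,3),(T(-11,0,.1849),-10,2),(T(-7.5,0,.1849),-10,2)],0)
g=proj("top",[.5043,.04,.13])[0];u,v=g.astype(int);zoom(f,v-23,u-30,45,60,"l_top2",1.8)
E
```

```text
[0.5171 0.0304 0.1852] -47.7 [-0.35 -0.5  -1.44] [-0.025  0.016 -0.029] 26.15
(np.float64(-14.149914119883078), np.float64(7.65800600558075))
[0.5171 0.0304 0.1852] -47.68
[{"jaw": 0, "linear": [-0.13, -0.1, 0.01], "turn": -7.6}, {"jaw": 0, "linear": [-0.11, -0.12, 0.01], "turn": -7.6}, {"jaw": 0, "linear": [-0.09, -0.13, 0.01], "turn": -7.6}, {"jaw": 0, "linear": [-0.14, -0.12, 0.0], "turn": -7.5}, {"jaw": 0, "linear": [-0.12, -0.14, 0.0], "turn": -7.5}, {"jaw": 0, "linear": [-0.18, 0.0, 0.0], "turn": 0.0}, {"jaw": 0, "linear": [-0.18, 0.0, 0.0], "turn": 0.0}]
```

View pics/l_top2.png

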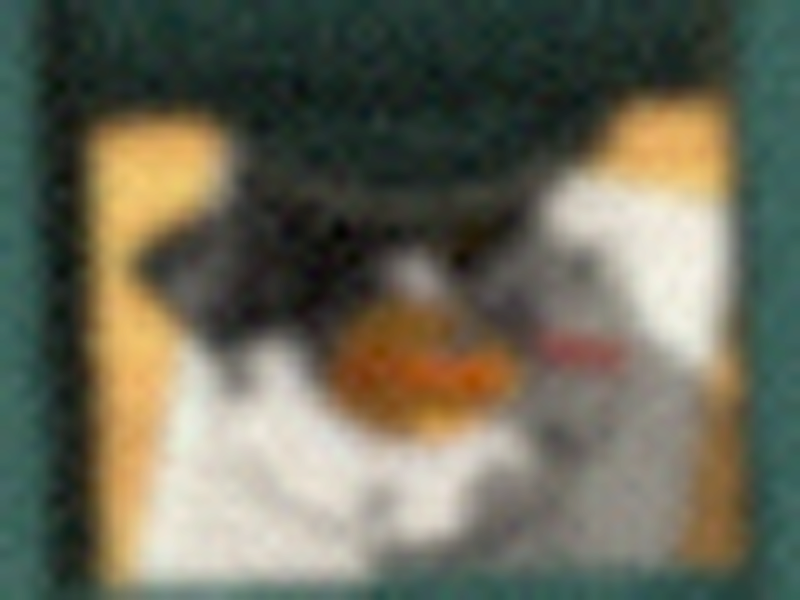

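Call:
servo_tool(
  increments=[
    {"jaw": 0,"linear": [-0.13,-0.1,0],"turn": -7.6},
    {"jaw": 0,"linear": [-0.11,-0.12,0],"turn": -7.6},
    {"jaw": 0,"linear": [-0.09,-0.13,0],"turn": -7.6},
    {"jaw": 0,"linear": [-0.1,-0.1,0],"turn": -7.5},
    {"jaw": 0,"linear": [-0.1,-0.1,0],"turn": -7},
    {"jaw": 0,"linear": [0,0,0],"turn": 0},
    {"jaw": 0,"linear": [0.0,0.0,0],"turn": 0},
    {"jaw": 0,"linear": [0.0,0.0,0],"turn": 0.0},
  ],
)

```text
time_s: 27.15
tcp_pos: [0.5157, 0.0378, 0.1852]
ee_rot: [0.996, -0.087, -0.002, -0.001]
force: [0.1, -0.5, -1.3]
gripper_width: 0.208
```

```bash
python3 - <<'E'
from uv import *
f=grab("top","m_top")
import st
print(UV())
plan([(T(-7.5,0,.185),-10,2)],0)
g=proj("top",[.5043,.04,.13])[0];u,v=g.astype(int);zoom(f,v-23,u-30,45,60,"m_top2",1.8)
E
```

```text
[0.5157 0.0377 0.1852] -10.0 [ 0.2   0.21 -1.1 ] [-0.013  0.06   0.058] 27.2
(np.float64(-11.446721743107114), np.float64(0.6844175818283615))
[0.5157 0.0377 0.1852] -9.97
[{"jaw": 0, "linear": [-0.2, -0.03, 0.01], "turn": 0.0}, {"jaw": 0, "linear": [-0.2, -0.03, 0.01], "turn": 0.0}]
```

View pics/m_top2.png

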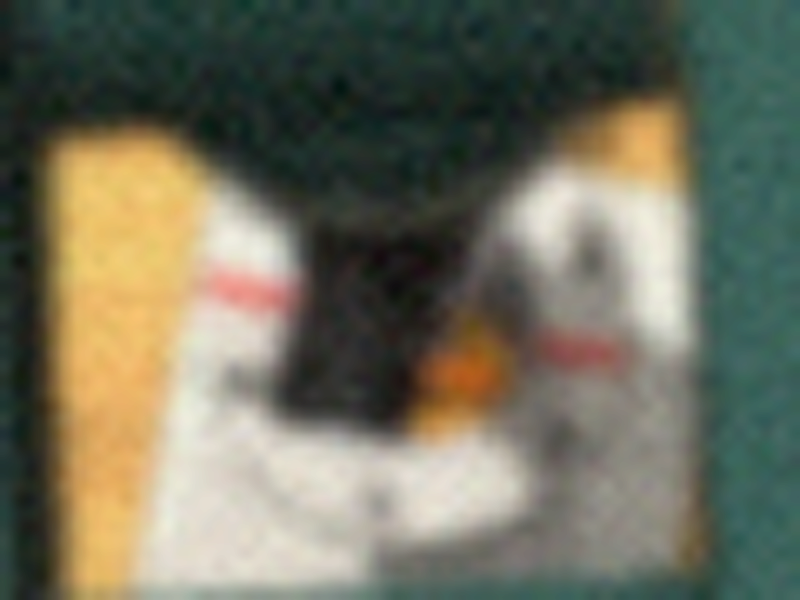

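Call:
servo_tool(
  increments=[
    {"jaw": 0,"linear": [-0.12,-0.03,0],"turn": 0},
    {"jaw": 0,"linear": [-0.12,-0.02,0],"turn": 0},
    {"jaw": 0,"linear": [-0.08,0,0],"turn": 0},
    {"jaw": 0,"linear": [0,0,0],"turn": 0},
    {"jaw": 0,"linear": [0,0,-0.15],"turn": 0},
    {"jaw": 0,"linear": [0,0,-0.15],"turn": 0},
    {"jaw": 0,"linear": [0.0,0.0,-0.15],"turn": 0},
    {"jaw": 0,"linear": [0.0,0.0,0],"turn": 0.0},
  ],
)

```text
time_s: 28.2
tcp_pos: [0.5125, 0.0388, 0.1901]
ee_rot: [0.996, -0.088, -0.002, -0.001]
force: [0.8, -0.4, -0.7]
gripper_width: 0.215
```

```bash
python3 - <<'E'
from uv import *
import st
print(UV())
for i in range(2): grab("scene");print(pose()[2]["force"])
E
```

```text
[0.5125 0.0388 0.1901] -10.1 [ 0.78 -0.38 -0.7 ] [0.022 0.082 0.013] 28.2
(np.float64(-8.118965045005018), np.float64(0.16277264331671087))
[-0.06313626  0.29231683 -1.48502791]
[ 0.30162217  0.66976684 -0.35154418]
```

Call:
servo_tool(
  increments=[
    {"jaw": 0,"linear": [0,0,-0.1],"turn": 0},
    {"jaw": 0,"linear": [0,0,-0.1],"turn": 0},
    {"jaw": 0,"linear": [0,0,-0.1],"turn": 0},
    {"jaw": 0,"linear": [0,0,-0.1],"turn": 0},
    {"jaw": 0,"linear": [0,0,-0.1],"turn": 0},
    {"jaw": 0,"linear": [0,0,-0.1],"turn": 0},
    {"jaw": 0,"linear": [0.0,0.0,-0.1],"turn": 0},
    {"jaw": 0,"linear": [0.0,0.0,-0.1],"turn": 0.0},
  ],
)

```text
time_s: 29.3
tcp_pos: [0.5122, 0.0388, 0.1979]
ee_rot: [0.996, -0.088, -0.003, -0.001]
force: [-0.3, 0.1, -2.8]
gripper_width: 0.207
```

```bash
python3 - <<'E'
from uv import *
for i in range(3):
    p,th,o,R=pose();print(p,np.round(o["force"],2),np.round(o["ft_torque"],3),o["time_s"]);grab("scene")
E
```

```text
[0.51216678 0.03880093 0.1979398 ] [-0.33  0.15 -2.82] [-0.001 -0.002 -0.004] 29.3
[0.51223236 0.03882238 0.19810542] [-0.13 -0.63 -3.62] [-0.027 -0.054  0.032] 29.35
[0.51221014 0.03881943 0.19804852] [ 0.54  0.45 -3.15] [-0.008  0.041 -0.027] 29.4
```

Call:
servo_tool(
  increments=[
    {"jaw": 0,"linear": [0,0,-0.3],"turn": 0},
    {"jaw": 0,"linear": [0,0,-0.6],"turn": 0},
    {"jaw": 0,"linear": [0,0,-0.8],"turn": 0},
    {"jaw": 0,"linear": [0,0,-0.8],"turn": 0},
    {"jaw": 0,"linear": [0,0,-0.8],"turn": 0},
    {"jaw": 0,"linear": [0,0,-0.8],"turn": 0},
    {"jaw": 0,"linear": [0.0,0.0,-0.7],"turn": 0},
    {"jaw": 0,"linear": [0.0,0.0,-0.4],"turn": 0.0},
  ],
)

```text
time_s: 30.45
tcp_pos: [0.5126, 0.0387, 0.2542]
ee_rot: [0.996, -0.088, -0.002, -0.001]
force: [0.2, -0.5, -3.8]
gripper_width: 0.209
```

```bash
python3 - <<'E'
from uv import *
for i in range(2):
    p,th,o,R=pose();print(p,np.round(o["force"],2),np.round(o["ft_torque"],3),o["time_s"]);grab("scene")
E
```

```text
[0.51263233 0.03871776 0.25416353] [ 0.25 -0.5  -3.83] [ 0.    -0.087 -0.009] 30.45
[0.5126986  0.03875515 0.25456404] [-1.14  0.48 -2.1 ] [ 0.005 -0.014  0.017] 30.5
```

Call:
servo_tool(
  increments=[
    {"jaw": 0,"linear": [0,0,-0.5],"turn": 0},
    {"jaw": 0,"linear": [0,0,-0.8],"turn": 0},
    {"jaw": 0,"linear": [0,0,-1.0],"turn": 0},
    {"jaw": 0,"linear": [0,0,-1.1],"turn": 0},
    {"jaw": 0,"linear": [0,0,-1.1],"turn": 0},
    {"jaw": 0,"linear": [0,0,-1.0],"turn": 0},
    {"jaw": 0,"linear": [0.0,0.0,-0.8],"turn": 0},
    {"jaw": 0,"linear": [0.0,0.0,-0.4],"turn": 0.0},
  ],
)

```text
time_s: 31.55
tcp_pos: [0.513, 0.0386, 0.3259]
ee_rot: [0.996, -0.088, -0.002, -0.001]
force: [-0.0, 0.4, -3.5]
gripper_width: 0.213
```

```bash
python3 - <<'E'
from uv import *
f=grab("scene","n_scene")
p,th,o,R=pose();print(p,th,np.round(o["force"],2),np.round(o["ft_torque"],3),o["time_s"])
g=proj("scene",[.5043,.04,.15])[0];u,v=g.astype(int);zoom(f,v-60,u-70,90,120,"n_sc2",1.2)
E
```

```text
[0.51302173 0.03865031 0.32618528] -10.058721716563763 [-0.62 -0.46 -2.93] [ 0.02  -0.006 -0.04 ] 31.6
```

View pics/n_sc2.png

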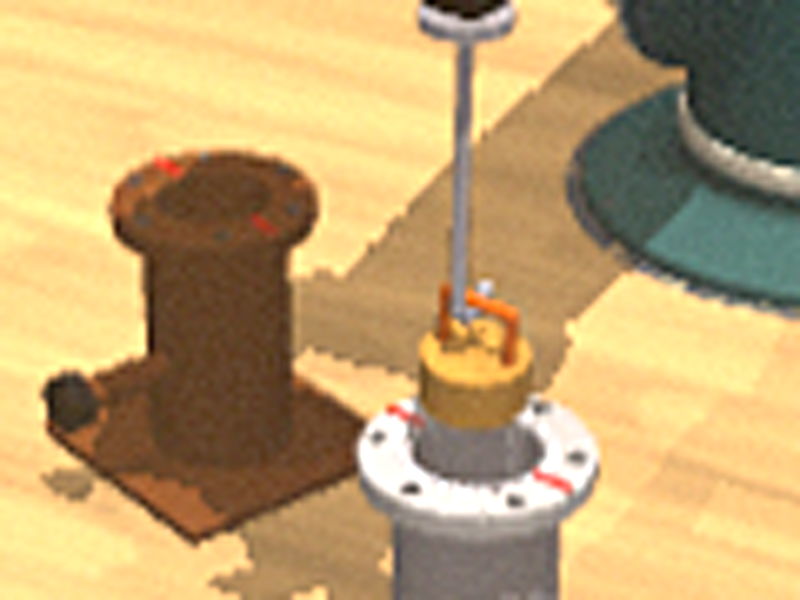

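```bash
python3 - <<'E'
from uv import *
c=[back("scene",zt(u,v,60,80,2),.06) for u,v in((188,219),(254,187),(308,213),(241,249))];print(np.round(c,4),np.mean(c,0))
print(back("top",zt(508,355,60,80,2),.13))
plan([((.515,.03,.33),-10,1),((.562,-.25,.33),-10,11),((.567,-.287,.325),-10,4)],0)
E
```

```text
[[ 0.6094 -0.3459  0.06  ]
 [ 0.4943 -0.3189  0.06  ]
 [ 0.5147 -0.2049  0.06  ]
 [ 0.6315 -0.2315  0.06  ]] [ 0.56246316 -0.27531516  0.06      ]
[ 0.37488977 -0.1564648   0.13      ]
[0.513  0.0387 0.3262] -10.06
[{"jaw": 0, "linear": [0.35, 0.82, -0.38], "turn": -0.1}, {"jaw": 0, "linear": [0.86, 2.43, 0.0], "turn": 0.0}, {"jaw": 0, "linear": [0.86, 2.43, 0.0], "turn": 0.0}, {"jaw": 0, "linear": [0.86, 2.43, 0.0], "turn": 0.0}, {"jaw": 0, "linear": [0.86, 2.43, 0.0], "turn": 0.0}, {"jaw": 0, "linear": [0.86, 2.43, 0.0], "turn": 0.0}, {"jaw": 0, "linear": [0.86, 2.43, 0.0], "turn": 0.0}, {"jaw": 0, "linear": [0.86, 2.43, 0.0], "turn": 0.0}]
[{"jaw": 0, "linear": [0.86, 2.43, 0.0], "turn": 0.0}, {"jaw": 0, "linear": [0.86, 2.43, 0.0], "turn": 0.0}, {"jaw": 0, "linear": [0.86, 2.43, 0.0], "turn": 0.0}, {"jaw": 0, "linear": [0.86, 2.43, 0.0], "turn": 0.0}, {"jaw": 0, "linear": [0.28, 0.89, 0.13], "turn": 0.0}, {"jaw": 0, "linear": [0.28, 0.89, 0.12], "turn": 0.0}, {"jaw": 0, "linear": [0.28, 0.89, 0.12], "turn": 0.0}, {"jaw": 0, "linear": [0.28, 0.89, 0.13], "turn": 0.0}]
```

Call:
servo_tool(
  increments=[
    {"jaw": 0,"linear": [0.2,0.6,-0.2],"turn": 0},
    {"jaw": 0,"linear": [0.4,1.2,0.0],"turn": 0.0},
    {"jaw": 0,"linear": [0.6,1.7,0.0],"turn": 0.0},
    {"jaw": 0,"linear": [0.7,2.0,0.0],"turn": 0.0},
    {"jaw": 0,"linear": [0.8,2.2,0.0],"turn": 0.0},
    {"jaw": 0,"linear": [0.8,2.2,0.0],"turn": 0.0},
    {"jaw": 0,"linear": [0.8,2.2,0.0],"turn": 0.0},
    {"jaw": 0,"linear": [0.8,2.2,0.0],"turn": 0.0},
  ],
)

```text
time_s: 32.6
tcp_pos: [0.5385, -0.1221, 0.3259]
ee_rot: [0.996, -0.088, -0.003, -0.0]
force: [0.2, 0.5, -3.3]
gripper_width: 0.209
```

```bash
python3 - <<'E'
from uv import *
import st
plan([((.569,-.282,.32),-10,8)],0)
E
```

```text
[ 0.5385 -0.1221  0.3259] -10.1 [ 0.17  0.48 -3.3 ] [-0.    -0.029 -0.03 ] 32.6
[ 0.5385 -0.1221  0.3259] -10.12
[{"jaw": 0, "linear": [0.73, 1.9, 0.07], "turn": 0.0}, {"jaw": 0, "linear": [0.73, 1.9, 0.07], "turn": 0.0}, {"jaw": 0, "linear": [0.73, 1.9, 0.07], "turn": 0.0}, {"jaw": 0, "linear": [0.72, 1.9, 0.07], "turn": 0.0}, {"jaw": 0, "linear": [0.72, 1.9, 0.07], "turn": 0.0}, {"jaw": 0, "linear": [0.72, 1.9, 0.07], "turn": 0.0}, {"jaw": 0, "linear": [0.72, 1.9, 0.07], "turn": 0.0}, {"jaw": 0, "linear": [0.72, 1.9, 0.07], "turn": 0.0}]
```

Call:
servo_tool(
  increments=[
    {"jaw": 0,"linear": [0.8,2.2,0],"turn": 0},
    {"jaw": 0,"linear": [0.8,2.1,0.0],"turn": 0.0},
    {"jaw": 0,"linear": [0.7,2.0,0.0],"turn": 0.0},
    {"jaw": 0,"linear": [0.7,1.9,0.0],"turn": 0.0},
    {"jaw": 0,"linear": [0.6,1.6,0.0],"turn": 0.0},
    {"jaw": 0,"linear": [0.5,1.3,0.0],"turn": 0.0},
    {"jaw": 0,"linear": [0.3,0.9,0.0],"turn": 0.0},
    {"jaw": 0,"linear": [0.2,0.4,0.0],"turn": 0.0},
  ],
)

```text
time_s: 33.6
tcp_pos: [0.5617, -0.2644, 0.3239]
ee_rot: [0.996, -0.09, -0.005, -0.0]
force: [-0.4, -0.1, -2.7]
gripper_width: 0.21
```

```bash
python3 - <<'E'
from uv import *
import st
plan([((.569,-.282,.245),-10,8)],0)
E
```

```text
[ 0.5617 -0.2644  0.3239] -10.3 [-0.38 -0.12 -2.72] [-0.05  -0.051 -0.06 ] 33.6
[ 0.5617 -0.2644  0.3239] -10.34
[{"jaw": 0, "linear": [0.13, 0.2, 0.99], "turn": 0.0}, {"jaw": 0, "linear": [0.13, 0.2, 0.99], "turn": 0.0}, {"jaw": 0, "linear": [0.13, 0.2, 0.99], "turn": 0.0}, {"jaw": 0, "linear": [0.13, 0.2, 0.99], "turn": 0.0}, {"jaw": 0, "linear": [0.13, 0.2, 0.99], "turn": 0.0}, {"jaw": 0, "linear": [0.13, 0.2, 0.99], "turn": 0.0}, {"jaw": 0, "linear": [0.13, 0.2, 0.99], "turn": 0.0}, {"jaw": 0, "linear": [0.13, 0.2, 0.99], "turn": 0.0}]
```

Call:
servo_tool(
  increments=[
    {"jaw": 0,"linear": [0.3,0.4,0],"turn": 0},
    {"jaw": 0,"linear": [0.3,0.5,0.6],"turn": 0.0},
    {"jaw": 0,"linear": [0.2,0.3,1.3],"turn": 0.0},
    {"jaw": 0,"linear": [0.1,0.2,1.5],"turn": 0.0},
    {"jaw": 0,"linear": [0,0,1.5],"turn": 0.0},
    {"jaw": 0,"linear": [0,0,1.3],"turn": 0.0},
    {"jaw": 0,"linear": [0,0,0.8],"turn": 0.0},
    {"jaw": 0,"linear": [0,0,0.4],"turn": 0.0},
  ],
)

```text
time_s: 34.6
tcp_pos: [0.5675, -0.2793, 0.2435]
ee_rot: [0.996, -0.089, -0.005, -0.001]
force: [1.1, -0.2, -3.0]
gripper_width: 0.209
```

```bash
python3 - <<'E'
from uv import *
f=grab("scene","o_scene")
import st
g=proj("scene",[.561,-.281,.06])[0];u,v=g.astype(int);print(u-60,v-70);zoom(f,v-70,u-60,90,120,"o_sc2",1.2)
E
```

```text
[ 0.5675 -0.2793  0.2431] -10.3 [-0.12 -0.18 -2.86] [ 0.065 -0.015  0.027] 34.65
122 117
```

View pics/o_sc2.png

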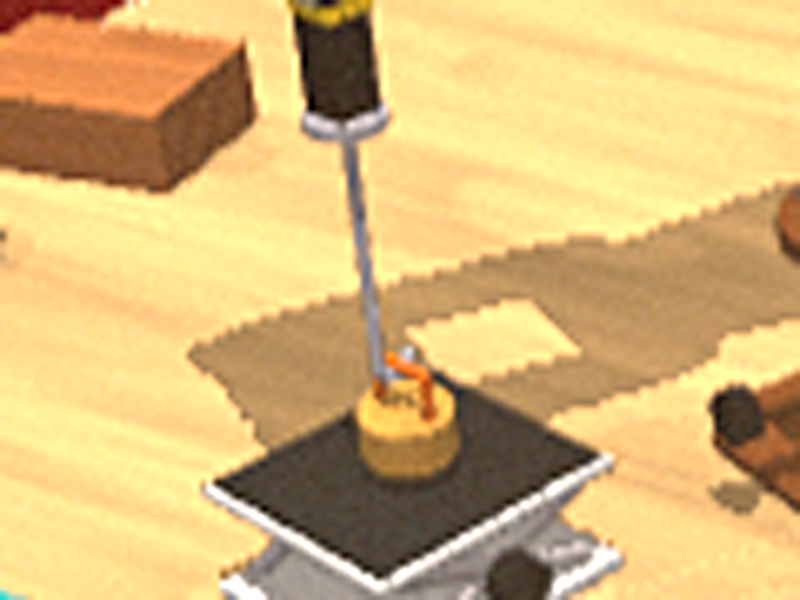

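Call:
servo_tool(
  increments=[
    {"jaw": 0,"linear": [0.1,0.1,0.1],"turn": 0},
    {"jaw": 0,"linear": [0,0,0.12],"turn": 0.0},
    {"jaw": 0,"linear": [0,0,0.12],"turn": 0.0},
    {"jaw": 0,"linear": [0,0,0.12],"turn": 0.0},
    {"jaw": 0,"linear": [0,0,0.12],"turn": 0.0},
    {"jaw": 0,"linear": [0,0,0.12],"turn": 0.0},
    {"jaw": 0,"linear": [0,0,0.1],"turn": 0.0},
    {"jaw": 0,"linear": [0,0,0.05],"turn": 0.0},
  ],
)

```text
time_s: 35.65
tcp_pos: [0.5686, -0.2807, 0.2355]
ee_rot: [0.996, -0.089, -0.004, -0.0]
force: [0.8, -0.1, -2.3]
gripper_width: 0.213
```

```bash
python3 - <<'E'
from uv import *
for i in range(2): p,th,o,R=pose();print(p,np.round(o["force"],2),o["time_s"]);grab("scene")
E
```

```text
[ 0.56864472 -0.28074198  0.23553562] [ 0.8  -0.06 -2.25] 35.65
[ 0.56866153 -0.28072277  0.23546775] [-0.69  0.49 -2.5 ] 35.7
```

Call:
servo_tool(
  increments=[
    {"jaw": 0,"linear": [0,0,0.08],"turn": 0},
    {"jaw": 0,"linear": [0,0,0.08],"turn": 0.0},
    {"jaw": 0,"linear": [0,0,0.08],"turn": 0.0},
    {"jaw": 0,"linear": [0,0,0.08],"turn": 0.0},
    {"jaw": 0,"linear": [0,0,0.08],"turn": 0.0},
    {"jaw": 0,"linear": [0,0,0.08],"turn": 0.0},
    {"jaw": 0,"linear": [0,0,0.08],"turn": 0.0},
    {"jaw": 0,"linear": [0,0,0.05],"turn": 0.0},
  ],
)

```text
time_s: 36.75
tcp_pos: [0.5687, -0.2808, 0.2297]
ee_rot: [0.996, -0.089, -0.004, -0.0]
force: [0.4, 0.1, -1.0]
gripper_width: 0.209
```

```bash
python3 - <<'E'
from uv import *
f=grab("scene","p_scene")
for i in range(2): p,th,o,R=pose();print(p,np.round(o["force"],2),o["time_s"]);grab("scene")
zoom(f,140,152,60,80,"p_sc2",1.2)
E
```

```text
[ 0.56873435 -0.28080319  0.22966057] [ 0.57  0.09 -1.38] 36.8
[ 0.56872984 -0.28083119  0.22968472] [-0.   -0.49 -1.38] 36.85
```

View pics/p_sc2.png

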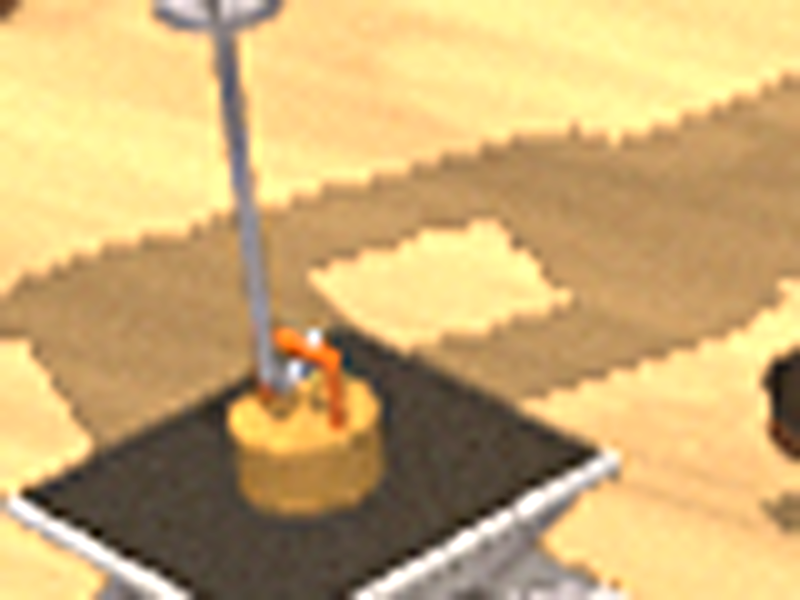

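Call:
servo_tool(
  increments=[
    {"jaw": 0,"linear": [0,0,0.1],"turn": 0},
    {"jaw": 0,"linear": [0,0,0.1],"turn": 0.0},
    {"jaw": 0,"linear": [0,0,0.1],"turn": 0.0},
    {"jaw": 0,"linear": [0,0,0.1],"turn": 0.0},
    {"jaw": 0,"linear": [0,0,0.1],"turn": 0.0},
    {"jaw": 0,"linear": [0,0,0.08],"turn": 0.0},
    {"jaw": 0,"linear": [0,0,0.05],"turn": 0.0},
    {"jaw": 0,"linear": [0,0,0.0],"turn": 0.0},
  ],
)

```text
time_s: 37.9
tcp_pos: [0.5687, -0.2808, 0.223]
ee_rot: [0.996, -0.089, -0.004, -0.0]
force: [0.6, -0.0, -0.5]
gripper_width: 0.211
```

```bash
python3 - <<'E'
from uv import *
f=grab("scene","q_scene")
for i in range(2): p,th,o,R=pose();print(p,np.round(o["force"],2),o["time_s"]);grab("scene")
zoom(f,155,162,45,60,"q_sc2",1.2)
E
```

```text
[ 0.56868019 -0.28083059  0.22300687] [-0.4   0.01 -0.68] 37.95
[ 0.56870071 -0.28083652  0.22302012] [ 0.66 -0.17 -1.17] 38.0
```

View pics/q_sc2.png

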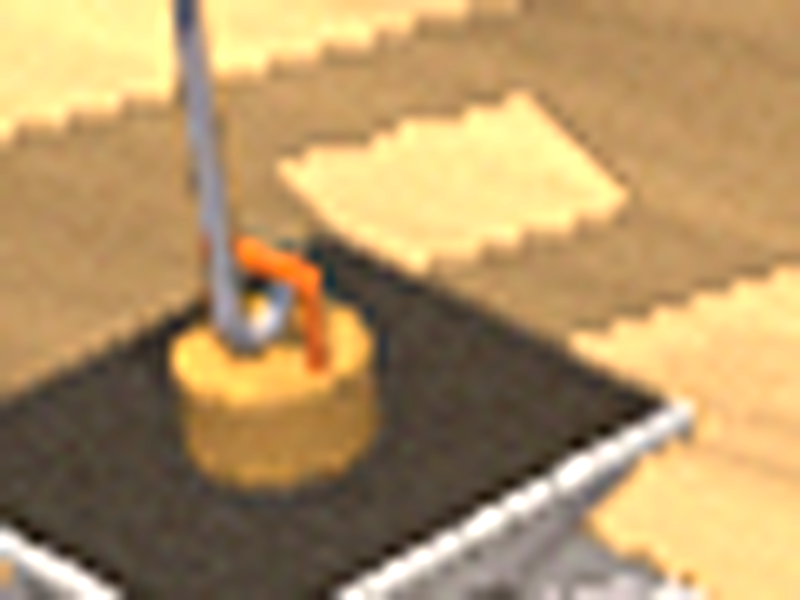

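Call:
servo_tool(
  increments=[
    {"jaw": 0,"linear": [0,0,0.05],"turn": 0},
    {"jaw": 0,"linear": [0,0,0.05],"turn": 0.0},
    {"jaw": 0,"linear": [0,0,0.05],"turn": 0.0},
    {"jaw": 0,"linear": [0,0,0.0],"turn": 0.0},
    {"jaw": 0,"linear": [0,0,0],"turn": 0.0},
    {"jaw": 0,"linear": [0,0,0],"turn": 0.0},
    {"jaw": 0,"linear": [0,0,0],"turn": 0.0},
    {"jaw": 0,"linear": [0,0,0.0],"turn": 0.0},
  ],
)

```text
time_s: 39.05
tcp_pos: [0.5687, -0.2808, 0.2215]
ee_rot: [0.996, -0.089, -0.004, -0.0]
force: [0.3, 1.0, -0.9]
gripper_width: 0.21
```

```bash
python3 - <<'E'
from uv import *
for i in range(3): p,th,o,R=pose();print(p,np.round(o["force"],2),o["time_s"]);grab("scene")
E
```

```text
[ 0.56872061 -0.28082273  0.22152779] [ 0.31  1.01 -0.86] 39.05
[ 0.56868741 -0.2808442   0.22148837] [ 0.29 -0.43 -1.22] 39.1
[ 0.56870152 -0.28083317  0.22148857] [-0.    0.08 -0.22] 39.15
```

Call:
servo_tool(
  increments=[
    {"jaw": 0,"linear": [0.1,0,0],"turn": 0},
    {"jaw": 0,"linear": [0.15,0,0],"turn": 0.0},
    {"jaw": 0,"linear": [0.15,0,0],"turn": 0.0},
    {"jaw": 0,"linear": [0.1,0,0.0],"turn": 0.0},
    {"jaw": 0,"linear": [0.1,0,0],"turn": 0.0},
    {"jaw": 0,"linear": [0.1,0,0],"turn": 0.0},
    {"jaw": 0,"linear": [0,0,0],"turn": 0.0},
    {"jaw": 0,"linear": [0,0,0.0],"turn": 0.0},
  ],
)

```text
time_s: 40.2
tcp_pos: [0.5762, -0.2822, 0.2214]
ee_rot: [0.996, -0.089, -0.004, -0.0]
force: [0.4, -0.7, -0.8]
gripper_width: 0.207
```

```bash
python3 - <<'E'
from uv import *
f=grab("scene","r_scene")
for i in range(2): p,th,o,R=pose();print(p,np.round(o["force"],2),o["time_s"]);grab("scene")
zoom(f,155,162,45,60,"r_sc2",1.2)
E
```

```text
[ 0.57615731 -0.282185    0.2214077 ] [ 0.15 -0.7  -1.92] 40.25
[ 0.57614615 -0.28215633  0.22138607] [ 0.05  0.07 -1.45] 40.3
```

View pics/r_sc2.png

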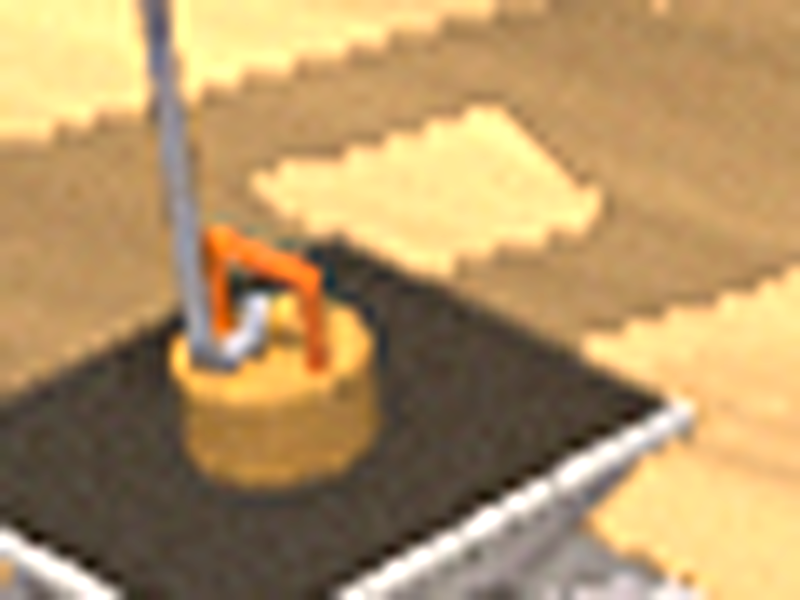

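Call:
servo_tool(
  increments=[
    {"jaw": 0,"linear": [0.2,-0.05,0],"turn": 0},
    {"jaw": 0,"linear": [0.3,-0.05,0],"turn": 0.0},
    {"jaw": 0,"linear": [0.4,0,0],"turn": 0.0},
    {"jaw": 0,"linear": [0.5,0,0.0],"turn": 0.0},
    {"jaw": 0,"linear": [0.6,0,0],"turn": 0.0},
    {"jaw": 0,"linear": [0.6,0,0],"turn": 0.0},
    {"jaw": 0,"linear": [0.3,0,0],"turn": 0.0},
    {"jaw": 0,"linear": [0,0,0.0],"turn": 0.0},
  ],
)

```text
time_s: 41.35
tcp_pos: [0.6072, -0.2867, 0.2209]
ee_rot: [0.996, -0.089, -0.004, -0.0]
force: [0.1, 0.1, -0.7]
gripper_width: 0.209
```

```bash
python3 - <<'E'
from uv import *
f=grab("scene","s_scene")
for i in range(1): p,th,o,R=pose();print(p,np.round(o["force"],2),o["time_s"])
zoom(f,155,142,60,80,"s_sc2",1.2)
E
```

```text
[ 0.60710955 -0.28666511  0.22087462] [-0.42 -0.34 -0.68] 41.4
```

View pics/s_sc2.png

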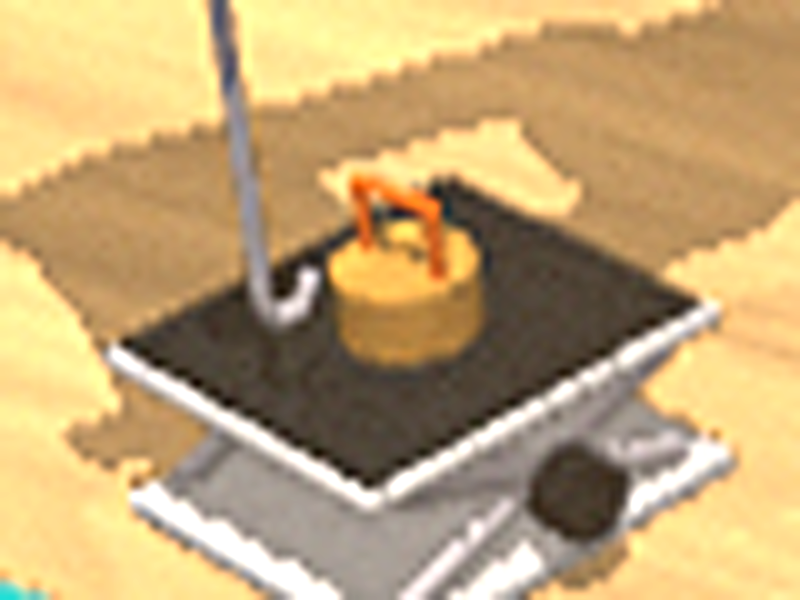

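```bash
python3 - <<'E'
from uv import *
P=lambda u,v:back("scene",zt(u,v,142,155,10),.06)
print(P(408,332),np.mean([P(*q) for q in((110,350),(450,180),(718,308),(375,492))],0))
plan([((.607,-.287,.31),-10,4),((.488,.2348,.31),15,14),((.488,.2348,.3),15,6)],0)
E
```

```text
[ 0.56403593 -0.27907072  0.06      ] [ 0.5615205  -0.27863191  0.06      ]
[ 0.6071 -0.2867  0.2209] -10.26
[{"jaw": 0, "linear": [0.0, 0.01, -2.23], "turn": -0.1}, {"jaw": 0, "linear": [0.0, 0.01, -2.23], "turn": -0.1}, {"jaw": 0, "linear": [0.0, 0.01, -2.23], "turn": -0.1}, {"jaw": 0, "linear": [0.0, 0.01, -2.23], "turn": -0.1}, {"jaw": 0, "linear": [-1.48, -3.52, 0.0], "turn": -1.8}, {"jaw": 0, "linear": [-1.37, -3.57, 0.0], "turn": -1.8}, {"jaw": 0, "linear": [-1.26, -3.61, 0.0], "turn": -1.8}, {"jaw": 0, "linear": [-1.15, -3.65, 0.0], "turn": -1.8}]
[{"jaw": 0, "linear": [-1.03, -3.68, 0.0], "turn": -1.8}, {"jaw": 0, "linear": [-0.92, -3.71, 0.0], "turn": -1.8}, {"jaw": 0, "linear": [-0.8, -3.74, 0.0], "turn": -1.8}, {"jaw": 0, "linear": [-0.69, -3.76, 0.0], "turn": -1.8}, {"jaw": 0, "linear": [-0.57, -3.78, 0.0], "turn": -1.8}, {"jaw": 0, "linear": [-0.45, -3.8, 0.0], "turn": -1.8}, {"jaw": 0, "linear": [-0.33, -3.81, 0.0], "turn": -1.8}, {"jaw": 0, "linear": [-0.21, -3.82, 0.0], "turn": -1.8}]
[{"jaw": 0, "linear": [-0.09, -3.82, 0.0], "turn": -1.8}, {"jaw": 0, "linear": [0.02, -3.82, 0.0], "turn": -1.8}, {"jaw": 0, "linear": [0.0, 0.0, 0.17], "turn": 0.0}, {"jaw": 0, "linear": [0.0, 0.0, 0.17], "turn": 0.0}, {"jaw": 0, "linear": [0.0, 0.0, 0.17], "turn": 0.0}, {"jaw": 0, "linear": [0.0, 0.0, 0.17], "turn": 0.0}, {"jaw": 0, "linear": [0.0, 0.0, 0.17], "turn": 0.0}, {"jaw": 0, "linear": [0.0, 0.0, 0.17], "turn": 0.0}]
```

Call:
servo_tool(
  increments=[
    {"jaw": 0,"linear": [0.0,0.0,-1.5],"turn": 0},
    {"jaw": 0,"linear": [0.0,0.0,-2.4],"turn": 0},
    {"jaw": 0,"linear": [0.0,0,-2.4],"turn": 0},
    {"jaw": 0,"linear": [0.0,0,-2.0],"turn": 0},
    {"jaw": 0,"linear": [-1.0,-2.5,0.0],"turn": -1.8},
    {"jaw": 0,"linear": [-1.37,-3.57,0.0],"turn": -1.8},
    {"jaw": 0,"linear": [-1.26,-3.61,0.0],"turn": -1.8},
    {"jaw": 0,"linear": [-1.15,-3.65,0.0],"turn": -1.8},
  ],
)

```text
time_s: 42.4
tcp_pos: [0.5748, -0.1443, 0.3111]
ee_rot: [1.0, -0.025, -0.003, -0.0]
force: [0.6, 0.0, -1.6]
gripper_width: 0.207
```

```bash
python3 - <<'E'
from uv import *
import st
plan([((.49,.22,.30),15,8)],0)
E
```

```text
[ 0.5748 -0.1443  0.3111] -2.9 [ 0.63  0.01 -1.57] [ 0.008 -0.042  0.062] 42.4
[ 0.5748 -0.1443  0.3111] -2.87
[{"jaw": 0, "linear": [-1.29, -4.49, 0.14], "turn": -2.2}, {"jaw": 0, "linear": [-1.11, -4.54, 0.14], "turn": -2.2}, {"jaw": 0, "linear": [-0.93, -4.58, 0.14], "turn": -2.2}, {"jaw": 0, "linear": [-0.75, -4.61, 0.14], "turn": -2.2}, {"jaw": 0, "linear": [-0.57, -4.64, 0.14], "turn": -2.2}, {"jaw": 0, "linear": [-0.39, -4.66, 0.14], "turn": -2.2}, {"jaw": 0, "linear": [-0.21, -4.67, 0.14], "turn": -2.2}, {"jaw": 0, "linear": [-0.03, -4.68, 0.14], "turn": -2.2}]
```

Call:
servo_tool(
  increments=[
    {"jaw": 0,"linear": [-1.29,-4.3,0],"turn": -2.2},
    {"jaw": 0,"linear": [-1.11,-4.5,0],"turn": -2.2},
    {"jaw": 0,"linear": [-0.93,-4.5,0],"turn": -2.2},
    {"jaw": 0,"linear": [-0.75,-4.4,0],"turn": -2.2},
    {"jaw": 0,"linear": [-0.57,-4.2,0.1],"turn": -2.2},
    {"jaw": 0,"linear": [-0.39,-3.5,0.1],"turn": -2.2},
    {"jaw": 0,"linear": [-0.21,-2.5,0.1],"turn": -2.2},
    {"jaw": 0,"linear": [0,-1,0.1],"turn": -2.2},
  ],
)

```text
time_s: 43.4
tcp_pos: [0.4938, 0.1565, 0.3085]
ee_rot: [0.99, 0.139, -0.003, -0.002]
force: [0.2, 0.2, -2.4]
gripper_width: 0.211
```

```bash
python3 - <<'E'
from uv import *
import st
plan([((.488,.235,.27),15,3),((.488,.235,.18),15,5)],0)
E
```

```text
[0.4938 0.1565 0.3085] 16.0 [ 0.18  0.15 -2.36] [0.009 0.034 0.016] 43.4
[0.4938 0.1565 0.3085] 15.95
[{"jaw": 0, "linear": [0.53, -2.57, 1.28], "turn": 0.3}, {"jaw": 0, "linear": [0.52, -2.57, 1.28], "turn": 0.3}, {"jaw": 0, "linear": [0.51, -2.57, 1.28], "turn": 0.3}, {"jaw": 0, "linear": [0.0, 0.0, 1.8], "turn": 0.0}, {"jaw": 0, "linear": [0.0, 0.0, 1.8], "turn": 0.0}, {"jaw": 0, "linear": [0.0, 0.0, 1.8], "turn": 0.0}, {"jaw": 0, "linear": [0.0, 0.0, 1.8], "turn": 0.0}, {"jaw": 0, "linear": [0.0, 0.0, 1.8], "turn": 0.0}]
```

Call:
servo_tool(
  increments=[
    {"jaw": 0,"linear": [0.4,-2.2,0.6],"turn": 0.3},
    {"jaw": 0,"linear": [0.5,-2.4,1.0],"turn": 0.3},
    {"jaw": 0,"linear": [0.5,-1.8,1.3],"turn": 0.3},
    {"jaw": 0,"linear": [0.2,-0.8,1.8],"turn": 0.0},
    {"jaw": 0,"linear": [0.0,0.0,2.2],"turn": 0.0},
    {"jaw": 0,"linear": [0.0,0.0,2.2],"turn": 0.0},
    {"jaw": 0,"linear": [0.0,0.0,1.5],"turn": 0.0},
    {"jaw": 0,"linear": [0.0,0.0,0.6],"turn": 0.0},
  ],
)

```text
time_s: 44.4
tcp_pos: [0.4873, 0.23, 0.1901]
ee_rot: [0.991, 0.133, -0.004, -0.001]
force: [-1.0, -0.0, -1.0]
gripper_width: 0.21
```

```bash
python3 - <<'E'
from uv import *
import st
f=grab("scene","t_scene");zoom(f,150,300,90,120,"t_sc2",1.2)
plan([((.488,.2347,.164),15,2)],0)
E
```

```text
[0.4873 0.23   0.1901] 15.3 [-1.01 -0.04 -0.98] [0.013 0.009 0.026] 44.4
[0.4872 0.23   0.1898] 15.29
[{"jaw": 0, "linear": [0.1, -0.22, 1.29], "turn": 0.1}, {"jaw": 0, "linear": [0.1, -0.22, 1.29], "turn": 0.1}]
```

View pics/t_sc2.png

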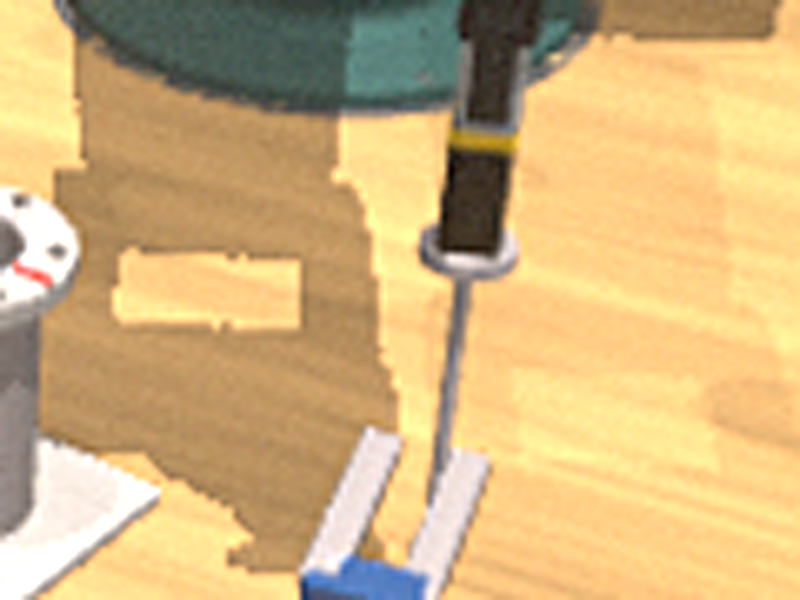

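Call:
servo_tool(
  increments=[
    {"jaw": 0,"linear": [0.1,-0.2,0.7],"turn": 0.1},
    {"jaw": 0,"linear": [0.1,-0.2,0.8],"turn": 0.1},
    {"jaw": 0,"linear": [0,0,0.7],"turn": 0},
    {"jaw": 0,"linear": [0,0,0.2],"turn": 0.0},
    {"jaw": 0,"linear": [0.0,0.0,0],"turn": 0.0},
    {"jaw": 0,"linear": [0.8,0.1,0],"turn": 0.0},
    {"jaw": 0,"linear": [1.0,0.15,0],"turn": 0.0},
    {"jaw": 0,"linear": [0.6,0.1,0],"turn": 0.0},
  ],
)

```text
time_s: 45.45
tcp_pos: [0.5145, 0.238, 0.1661]
ee_rot: [0.991, 0.131, -0.002, -0.001]
force: [-0.4, -0.5, -1.5]
gripper_width: 0.21
```

```bash
python3 - <<'E'
from uv import *
import st
f=grab("scene","u_scene");zoom(f,165,310,75,100,"u_sc2",1.2)
plan([((.5751,.2447,.164),15,6)],0)
E
```

```text
[0.5145 0.238  0.1661] 15.1 [-0.4  -0.46 -1.54] [ 0.   -0.02  0.05] 45.45
[0.5149 0.238  0.166 ] 15.07
[{"jaw": 0, "linear": [1.0, 0.15, 0.03], "turn": 0.0}, {"jaw": 0, "linear": [1.0, 0.15, 0.03], "turn": 0.0}, {"jaw": 0, "linear": [1.0, 0.15, 0.03], "turn": 0.0}, {"jaw": 0, "linear": [1.0, 0.15, 0.03], "turn": 0.0}, {"jaw": 0, "linear": [1.0, 0.15, 0.03], "turn": 0.0}, {"jaw": 0, "linear": [1.0, 0.15, 0.03], "turn": 0.0}]
```

View pics/u_sc2.png

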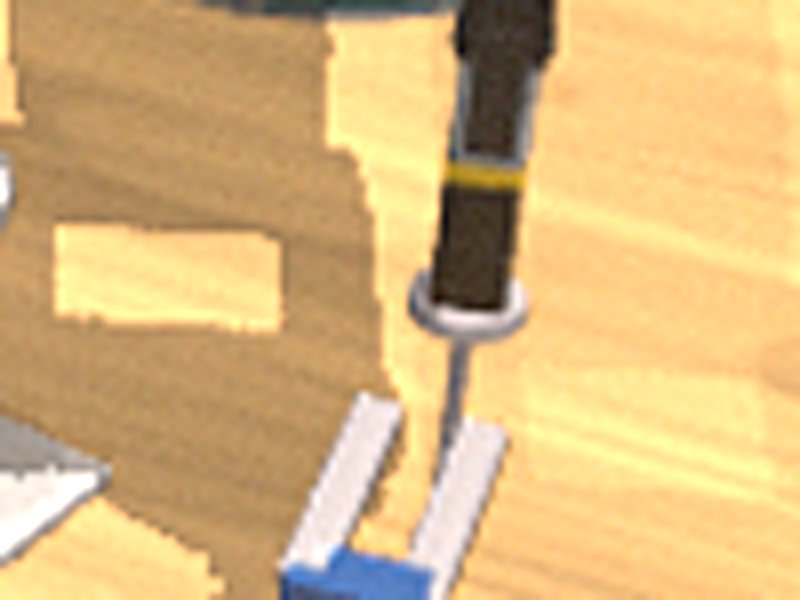

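Call:
servo_tool(
  increments=[
    {"jaw": 0,"linear": [0.8,0.12,0],"turn": 0},
    {"jaw": 0,"linear": [1.0,0.15,0],"turn": 0},
    {"jaw": 0,"linear": [1.0,0.15,0],"turn": 0},
    {"jaw": 0,"linear": [1.0,0.15,0],"turn": 0.0},
    {"jaw": 0,"linear": [0.8,0.12,0],"turn": 0.0},
    {"jaw": 0,"linear": [0.5,0.08,0],"turn": 0.0},
    {"jaw": 0,"linear": [0.2,0,0],"turn": 0.0},
    {"jaw": 0,"linear": [0,0,0],"turn": 0.0},
  ],
)

```text
time_s: 46.5
tcp_pos: [0.5722, 0.2447, 0.1653]
ee_rot: [0.991, 0.131, -0.003, -0.001]
force: [-0.6, 0.1, -0.7]
gripper_width: 0.211
```

```bash
python3 - <<'E'
from uv import *
import st
f=grab("scene","v_scene");zoom(f,165,310,75,100,"v_sc2",1.2)
plan([((.5751,.2447,.155),15,6)],0)
E
```

```text
[0.5722 0.2447 0.1653] 15.1 [-0.61  0.14 -0.73] [-0.074  0.011  0.023] 46.5
[0.5721 0.2447 0.1654] 15.06
[{"jaw": 0, "linear": [0.05, 0.01, 0.17], "turn": 0.0}, {"jaw": 0, "linear": [0.05, 0.01, 0.17], "turn": 0.0}, {"jaw": 0, "linear": [0.05, 0.01, 0.17], "turn": 0.0}, {"jaw": 0, "linear": [0.05, 0.01, 0.17], "turn": 0.0}, {"jaw": 0, "linear": [0.05, 0.01, 0.17], "turn": 0.0}, {"jaw": 0, "linear": [0.05, 0.01, 0.17], "turn": 0.0}]
```

View pics/v_sc2.png

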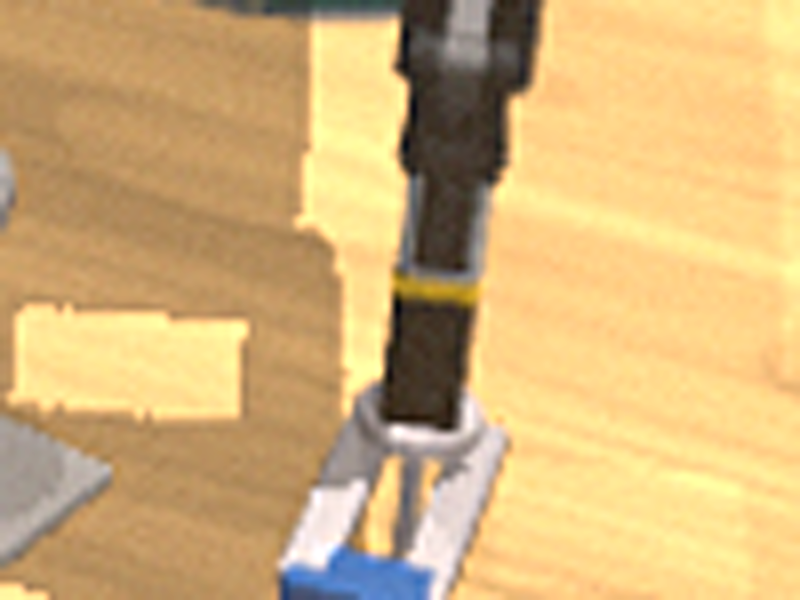

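Call:
servo_tool(
  increments=[
    {"jaw": 0,"linear": [0.1,0,0.2],"turn": 0},
    {"jaw": 0,"linear": [0.1,0,0.2],"turn": 0},
    {"jaw": 0,"linear": [0.1,0,0.2],"turn": 0},
    {"jaw": 0,"linear": [0,0,0.2],"turn": 0.0},
    {"jaw": 0,"linear": [0,0,0.2],"turn": 0.0},
    {"jaw": 0,"linear": [0,0,0.15],"turn": 0.0},
    {"jaw": 0,"linear": [0,0,0.1],"turn": 0.0},
    {"jaw": 0,"linear": [0,0,0],"turn": 0.0},
  ],
)

```text
time_s: 47.55
tcp_pos: [0.5751, 0.2458, 0.1534]
ee_rot: [0.991, 0.131, -0.001, -0.002]
force: [0.7, -0.3, -1.0]
gripper_width: 0.21
```

```bash
python3 - <<'E'
from uv import *
import st
for i in range(2): grab("scene");print(pose()[2]["force"],pose()[0])
E
```

```text
[0.5751 0.2458 0.1534] 15.1 [ 0.68 -0.26 -1.02] [ 0.024  0.074 -0.022] 47.55
[-0.4226661  -0.21930178  1.00535341] [0.57515684 0.24582061 0.15335228]
[-0.50864477  0.08411562  1.53696866] [0.57519573 0.24580866 0.15332445]
```

Call:
servo_tool(
  increments=[
    {"jaw": 0,"linear": [0,0,0.05],"turn": 0},
    {"jaw": 0,"linear": [0,0,0.05],"turn": 0},
    {"jaw": 0,"linear": [0,0,0.05],"turn": 0},
    {"jaw": 0,"linear": [0,0,0],"turn": 0.0},
    {"jaw": 0,"linear": [0,0,0],"turn": 0.0},
    {"jaw": 0,"linear": [0,0,0],"turn": 0.0},
    {"jaw": 0,"linear": [0,0,0],"turn": 0.0},
    {"jaw": 0,"linear": [0,0,0],"turn": 0.0},
  ],
)

```text
time_s: 48.65
tcp_pos: [0.5755, 0.246, 0.1533]
ee_rot: [0.991, 0.131, -0.001, -0.002]
force: [-1.1, -0.6, 3.2]
gripper_width: 0.212
```

```bash
python3 - <<'E'
from uv import *
import st
f=grab("scene","w_scene");zoom(f,165,310,75,100,"w_sc2",1.2)
print(pose()[2]["force"],pose()[0])
E
```

```text
[0.5755 0.246  0.1533] 15.1 [-1.08 -0.61  3.18] [-0.047  0.26  -0.028] 48.65
[-1.24460518 -0.21029117  3.46126304] [0.575497   0.24594371 0.15330761]
```

View pics/w_sc2.png

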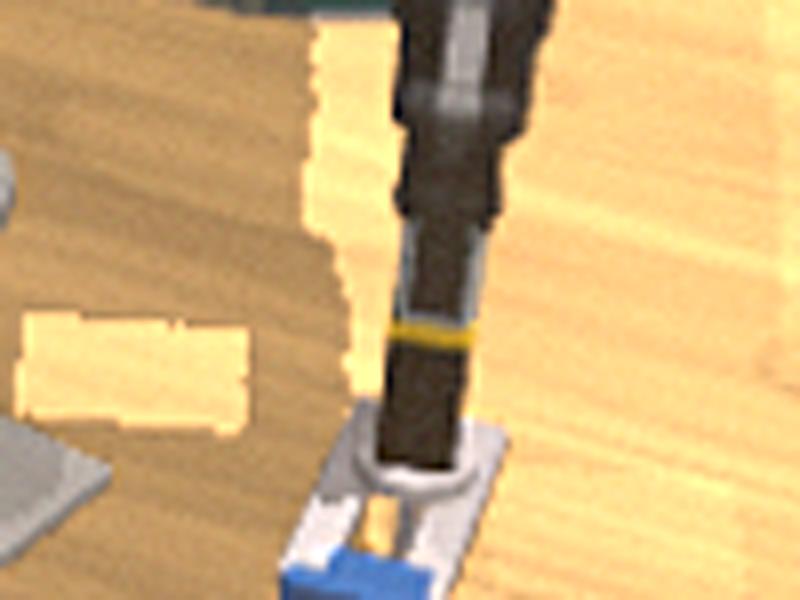

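Call:
servo_tool(
  increments=[
    {"jaw": 25,"linear": [0,0,0],"turn": 0},
    {"jaw": 35,"linear": [0,0,0],"turn": 0},
    {"jaw": 50,"linear": [0,0,0],"turn": 0},
    {"jaw": 70,"linear": [0,0,0],"turn": 0.0},
    {"jaw": 100,"linear": [0,0,0],"turn": 0.0},
    {"jaw": 100,"linear": [0,0,0],"turn": 0.0},
    {"jaw": 100,"linear": [0,0,0],"turn": 0.0},
    {"jaw": 100,"linear": [0,0,0],"turn": 0.0},
  ],
)

```text
time_s: 49.7
tcp_pos: [0.5754, 0.2459, 0.1525]
ee_rot: [0.991, 0.131, -0.001, -0.002]
force: [-0.1, -0.0, -0.9]
gripper_width: 1.001
```

Call:
servo_tool(
  increments=[
    {"jaw": 100,"linear": [0,0,-0.5],"turn": 0},
    {"jaw": 100,"linear": [0,0,-1],"turn": 0},
    {"jaw": 100,"linear": [0,0,-1.5],"turn": 0},
    {"jaw": 100,"linear": [0,0,-2],"turn": 0.0},
    {"jaw": 100,"linear": [0,0,-2.5],"turn": 0.0},
    {"jaw": 100,"linear": [0,0,-2.5],"turn": 0.0},
    {"jaw": 100,"linear": [0,0,-2],"turn": 0.0},
    {"jaw": 100,"linear": [0,0,-1],"turn": 0.0},
  ],
)

```text
time_s: 50.7
tcp_pos: [0.5758, 0.2455, 0.2937]
ee_rot: [0.991, 0.131, 0.001, -0.002]
force: [0.5, -0.3, -0.5]
gripper_width: 0.999
```

```bash
python3 - <<'E'
from uv import *
import st
f=grab("scene","x_scene");zoom(f,165,310,75,100,"x_sc2",1.2);zoom(f,100,100,225,300,"x_sc3",1.2)
print(pose()[2]["force"],pose()[0])
E
```

```text
[0.5758 0.2455 0.2937] 15.1 [ 0.53 -0.33 -0.49] [-0.006  0.026  0.   ] 50.7
[-0.49370245 -0.27256865  1.71931852] [0.57587881 0.24551051 0.29473552]
```

View pics/x_sc2.png

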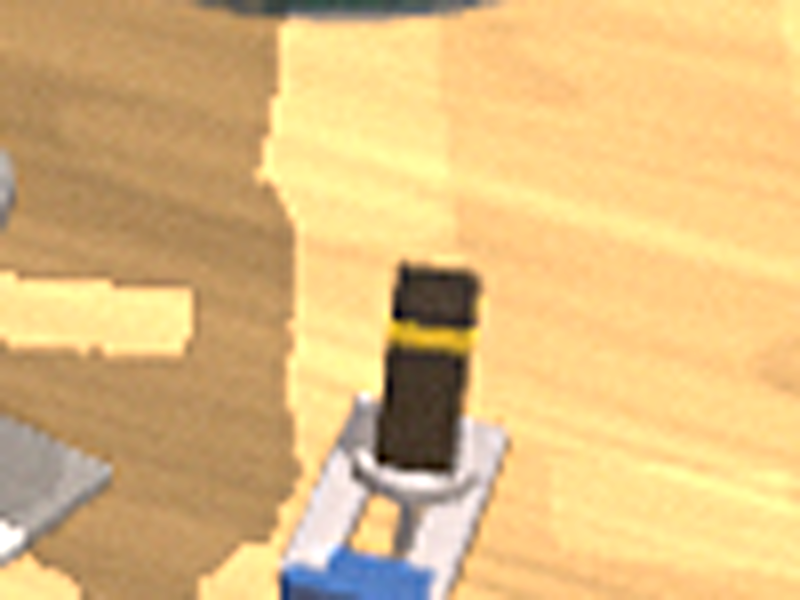

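View pics/x_sc3.png

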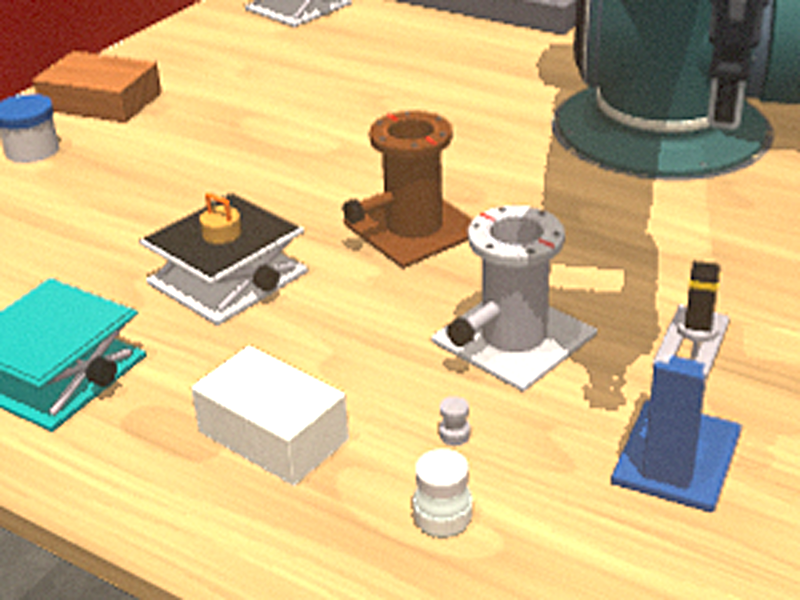

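Call:
servo_tool(
  increments=[
    {"jaw": 100,"linear": [0,0,0],"turn": 0},
    {"jaw": 100,"linear": [0,0,0],"turn": 0},
    {"jaw": 100,"linear": [0,0,0],"turn": 0},
    {"jaw": 100,"linear": [0,0,0],"turn": 0.0},
    {"jaw": 100,"linear": [0,0,0],"turn": 0.0},
    {"jaw": 100,"linear": [0,0,0],"turn": 0.0},
    {"jaw": 100,"linear": [0,0,0],"turn": 0.0},
    {"jaw": 100,"linear": [0,0,0],"turn": 0.0},
  ],
)

```text
time_s: 51.75
tcp_pos: [0.5754, 0.2453, 0.2918]
ee_rot: [0.991, 0.131, -0.001, -0.002]
force: [-0.1, -0.6, 0.0]
gripper_width: 1.003
```

```bash
python3 - <<'E'
from uv import *
f=grab("scene","y_scene");a=cv2.imread("pics/x_scene.png")
print(cv2.absdiff(f,a)[190:260,330:380].mean(),cv2.absdiff(f,a)[250:330,150:250].mean())
print(env.hand_in())
E
```

```text
2.884190476190476 2.1649583333333333
the job is handed in; nothing more can be done
None
```

The job is done and handed in at about 51.8 s. No verdict was reported.

**What I did:**
- Took the hook from its rack and felt for the puck in the bore. I met it about 84 mm below the mouth, at roughly 4 N of contact force.
- Turned the hook's lip under the wire bar, drew the carrier clear and set it softly on the black plate.
- Backed the hook out and hung it in the fork again.

**Last checks:**
- **Carrier:** standing upright in the pictures, about 3 mm from the plate's centre by one camera measurement taken just after unhooking. It did not appear to move afterwards.
- **Hook:** upright in the slot with its collar on the prongs, a few millimetres from the estimated seat. Two pictures a second apart differed in that area only by about as much as elsewhere, so I took it to be at rest.
- **Gripper:** open and well clear, about 14 cm above where it released the hook.
- **Forces:** I saw no more than about 5 N of contact in the wrist readings. They were taken only at the end of each move, so brief peaks would not have shown.
- **Jar, coupling and carton:** they look undisturbed, but I judged this by eye and did not measure their positions again.

**Disagreements:** the two cameras differed by about 3 mm on the well's position and about 11 mm on the jack's centre. I used values between the two. Measured the other camera's way, the carrier could be up to about 8 mm from the centre, still well inside the allowed range.

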